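# Load a new blade into the adhesive scraper

### The job

Fit the orange plastic blade to the adhesive scraper held in the bench vice: lay it flat on the bed and slide it, notch first, under the open clamp until you feel its notch stop firmly against the locating pin, pushing and pressing gently all the while. Then swing the cam lever fully shut to lock it, leaving the blade home, flat and square in the scraper and everything else on the bench where it is.

Things in the scene. Friction and masses are not known exactly. Their poses are not given: they have to be found in the camera images.
- blade_center (a point): The new orange plastic scraper blade, a loose flat bar 100 long x 40 wide x 6 mm thick, 23 to 46 g. This point is its centre (half-way up); x along its length to the notched rear end, y across, z up. Bevelled scraping edge at x = -50 mm. It lies flat on a rest 24 mm wide, overhanging it by 8 mm on each long side, its underside 10 mm above the rack's base plate.
- blade_notch (a point): The point of the blade where the pin's axis lies when the blade is home: 41 mm from the blade's centre towards the rear end, mid-thickness. The notch is a U open to the rear: 8 mm wide, 12 mm deep (bottom at 38 mm from the centre), its mouth flared to 16 mm over the last 4 mm.
- blade: The same orange blade; this point is the centre of its underside.
- pin: Upright brass locating pin, 6 mm in diameter, 10 mm tall, on the scraper's flat bed; origin on its axis at the bed's surface, 60 mm above the table. x points from the scraper's open mouth back along its handle (the way the blade is pushed in), z up. The bed is 30 mm wide, from x = -60 to +16 mm; nothing stands beside it or in front of it.
- seat (a point): Point on the pin's axis 3 mm above the bed, same axes as the pin: the blade_notch point is here when the blade is home, with the blade's x along this x.
- scraper: The scraper and its vice (fixed; aluminium head, red handle, blue vice); origin on the table straight below the pin, axes as the pin's. The handle runs from x = 46 to 190 mm, 26 mm wide, its top 67 mm above the table; the vice stands at x = 100 to 174 mm, y = -86 to 52 mm, to 74 mm above the table.
- lever (a joint): Angle of the cam lever on top of the scraper's head: 0 = open, sticking out to the scraper's +y side; 1.571 = shut (its stop), lying back over the handle along +x. It starts between 0 and 0.25, turns clockwise seen from above, stays where it is left (about 2 N at the knob) and draws the clamp plate down on the blade.
- lever_knob (a point): Centre of the lever's upright black knob (14 mm in diameter, 27 mm tall, this point half-way up, 98.5 mm above the table), 60 mm from the lever's pivot. The lever's arm is under it, its top 85 mm above the table.
- lever_pivot (a point): Point on the vertical pivot axis of the lever, at the height of the knob's centre; 30 mm behind the pin along the scraper's x. Fixed, axes as the scraper's.
- rack: Fixed black blade rack, base plate 84 x 292 x 5 mm with three rests 72 x 24 mm, tops 15 mm above the table, 95 mm apart along its y; origin under its centre on the table. The blades lie across it, notched ends towards its +x.
- white_blade: Worn white blade (90 long x 40 x 6 mm), on the rack: leave alone. Origin under it, 50 mm from its notched end.
- grey_blade: Worn grey blade (94 long x 40 x 6 mm), on the rack: leave alone. Origin under it, 50 mm from its notched end.
- syringe: Syringe of green paste lying on the table, 106 mm long, 14 mm thick, 26 mm over its flange. Leave alone.
- screwdriver: Grey screwdriver lying on the table, 170 mm long. Leave alone.
- cap: White round cap, 42 mm in diameter, 28 mm tall. Leave alone.
- tin: White and red tin, 74 mm in diameter, 110 mm tall. Leave alone.
- cleaner: Blue bottle with a white cap, 56 mm in diameter, 130 mm tall. Leave alone.
- spudger: Black plastic pry stick lying on the table, 122 x 10 x 6 mm. Leave alone.
- clamp: Steel fork-shaped clamp plate of the scraper, origin and axes as scraper. Its two prongs (6 to 17 mm to either side of the pin) lie over the bed from x = -33 mm, with an upturned lip at the front up to -26 mm. Open, its underside is 9 mm above the bed; shutting the lever brings it down onto the blade.
- leaf: Two copper leaf springs under the prongs, origin and axes as scraper: sloped strips from x = -28 to -8 mm, lowest 4.5 mm above the bed at x = -18 mm. The blade's rear edge lifts them; with the friction on the bed they make a drag of about 4 to 8 N over the last 31 mm of travel, well before the pin stops it, and they hold the blade in place once it is let go.
Things that resemble listed ones, but are neither listed nor needed, are in the scene too. Of the things that look like the blade, the middle-sized one is meant.

How it is judged:
By the outcome, as a careful person would: the job done as asked, in the order asked, and still so for the second after the job is handed in, with the robot touching nothing.
It also fails if it takes over 72 s, if anything falls off the work surface, if the arm or the gripper's body presses on something with over 40 N, if the wrist force passes 120 N, or if a joint passes its speed limit or range.

### The arm

A 6-joint arm with a two-finger parallel gripper is mounted at the origin on the work surface. World frame = base frame: x ahead of the robot, y to its left, z up, the work surface at z = 0. Lengths are in m, angles in rad, forces in N, time in s.
With the tool pointing down it reaches from about 0.3 to 1 m from the base axis. Payload 5.1 kg.
Tool frame: the origin (TCP) lies midway between the tips of the shut fingers; the grasp point (between the pads) lies 19 mm behind it (arm.grasp_offset is the y of the grasp point in the tool frame, in m); y points along the fingers, x is the direction in which the jaws open and shut, and the axes are right-handed (so a half turn about y gives the same grasp; the last joint's range is limited). The gripper opens to 95 mm and grips with 3 to 60 N. Pads are 20 mm wide; open, the fingers measure 119 mm over their backs; the gripper's body (75 mm by 180 mm) begins 59 mm behind the grasp point.
Start: joints at [1.232, 0.124, 1.65, -0, 1.367, -0.083], TCP at [0.164, 0.629, 0.215] pointing down, gripper open.
Joint ranges: [-2.61, 2.61], [-1.02, 2.33], [0.03, 2.71], [-1.35, 4.49], [0.32, 2.68], [-2.91, 2.91]. Speed limits (rad/s): [2.57, 2.57, 3.14, 3.14, 3.14, 3.14].

### API

Orientations are given as a rotation vector (axis times angle).
In Python, from rig import arm gives the robot as it stands.
- The arm moves only by the tool servo_tool, never from a script. Its argument "increments" is one flat list of numbers, 5 for each row, row after row: the closure, from 0 (fully open) to 1 (shut), then the shift along the tool's x, y, z in mm, then the turn about the tool's y in degrees. In form: [hand, dx, dy, dz, spin, hand, dx, dy, dz, spin, ...]. A call has 1 to 12 rows; each row shifts and turns the pose as measured when the row begins, along the tool's axes as they then stand; what a row does not reach is not made up. A row lasts 1/12 s, in which the tool goes at most 41.7 mm and 7.16 degrees, less where a joint would pass 70% of its speed; a pose out of reach is approached as far as the arm can. A call is refused whole if a number of a shift passes 41.7 or a number of a turn 7.16, either way. A call with a gripper value outside its range is refused whole. The fingers move at their own pace and stop on an object; "force" is the grip in N (left out, the last holds). Time passes only in rows, so rows that do not move let the fingers close. It gives the time, the measured TCP pose, the force and the opening at its end, in the units of the state.
- arm.get_obs(): the state, without advancing time (a new reading comes with each control period).
- arm.snapshot(name): name is "scene" or "top" or "wrist"; returns a dict with "pixels" (420x560x3 uint8, blue, green, red), "fx", "fy", "cx", "cy" (pixels), "R" (3x3) and "t" (3): a world point X has camera coordinates R X + t. Camera axes: x right, y down, z forward; pixel columns grow to the right and rows downward; lengths in m; the calibration is good to about 2 mm. A picture is of the moment at which its call begins. There is no depth.
- arm.sign_off(): hands the job in, once; it reports no verdict.
The state is a dict: "time_s": time; "joint_pos": joint angles; "qvel": joint speeds; "effort": joint torques, N m; "tcp_pos": TCP position; "tool_rot": TCP orientation; "ft_force": force on the tool from outside, world axes, zero at the start; "ft_torque": the same for the moment, N m; "grip_width": finger opening in m.
Only numpy, scipy, OpenCV 4.12 (cv2) and the standard library are available. Lean on these libraries where they do the work, as an engineer would, in place of code of your own. Each camera call takes 0.05 s, during which the arm holds its last target.

## Working session

There is one attempt and no reset: what is moved stays moved. The work goes in short steps, Python scripts to look and compute and a tool call to move; the robot and the scene stay as the last step left them, time stands still between calls to the robot, and variables do not carry over. Pictures are saved under pics/ and viewed, and the job is handed in when it is done.

Besides the shell and the picture viewer there is one more tool, called after ">>>" by a JSON object that holds its "api" and its "payload". servo_tool: Moves the arm, as the interface text tells. Its arguments: {"type":"object","properties":{"increments":{"type":"array","items":{"type":"number"}},"force":{"type":"number"}},"required":["increments"]}

```bash
ls; mkdir -p pics; python3 - <<'E'
from rig import arm
import cv2,numpy as np,pickle
d={}
for n in("scene","top","wrist"):
    s=arm.snapshot(n);d[n]=s;cv2.imwrite(f"pics/{n}0.png",s["pixels"]);print(n,s["fx"],s["cx"],s["cy"],(-s["R"].T@s["t"]).round(3),s["R"].round(2).tolist())
pickle.dump(d,open("s0.pkl","wb"))
o=arm.get_obs();print(o,arm.grasp_offset)
E
```

```text
pics
scene 522.5837371550739 281.5280380424785 211.8869615059661 [1.298 0.159 0.855] [[-0.35, 0.94, 0.01], [0.66, 0.26, -0.7], [-0.66, -0.24, -0.71]]
top 391.44253796348903 280.9166655470137 205.8003427987968 [ 0.398 -0.064  1.14 ] [[-0.01, -1.0, 0.01], [-0.98, 0.01, -0.18], [0.18, -0.02, -0.98]]
wrist 320.79282684967177 276.3289030141131 207.5817979744885 [0.095 0.647 0.384] [[0.25, 0.97, -0.0], [0.94, -0.24, 0.26], [0.25, -0.07, -0.97]]
{'time_s': 0.15, 'joint_pos': array([ 1.23236708e+00,  1.24373180e-01,  1.65134385e+00, -3.83878634e-05,
        1.36751208e+00, -8.26143569e-02]), 'qvel': array([ 0.00028074, -0.00193888, -0.00229424,  0.00153045,  0.00038522,
       -0.00121977]), 'effort': array([ 3.87279022e-05, -4.18193722e+01, -3.60470438e+01,  7.75210373e-02,
        4.68674570e-02, -1.14872291e-04]), 'tcp_pos': array([0.16435396, 0.62836358, 0.21366759]), 'tool_rot': array([-1.32035879, -1.01772588,  1.01998149]), 'ft_force': array([-0.85091234,  0.4471021 , -0.93296776]), 'ft_torque': array([-0.02917804,  0.02942017, -0.04799028]), 'grip_width': 0.09506684854439955} -0.0188
```

View pics/scene0.png

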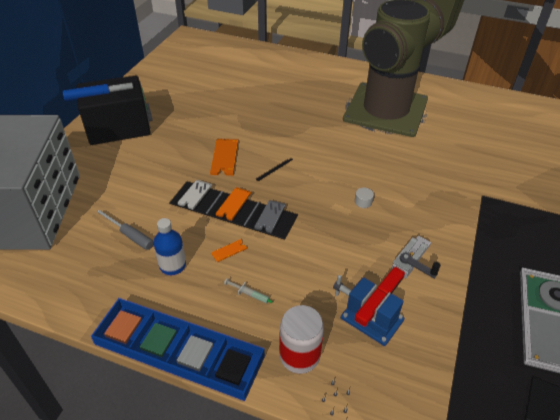

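View pics/top0.png

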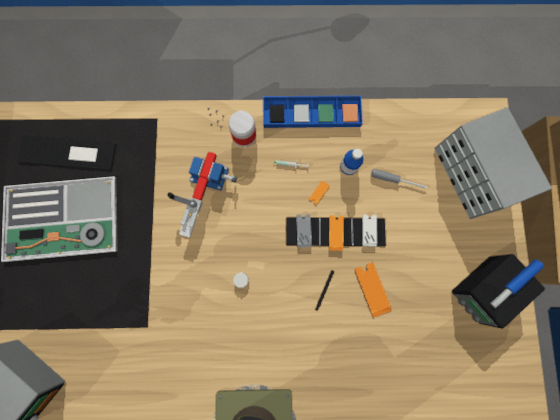

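View pics/wrist0.png

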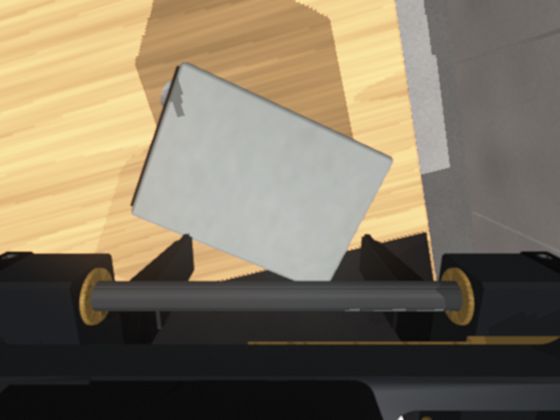

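Orange candidates in the top view are a large one at (373,289), a middle-sized one on the rack at (336,232) and a small one at (319,193). The rack one fits: it is the middle size and lies flat on a rest. I'll confirm it with enlarged crops.

```bash
cat > h.py <<'E'
import numpy as np,cv2,pickle
def ray(s,u,v,z):
    d=s["R"].T@np.array([(u-s["cx"])/s["fx"],(v-s["cy"])/s["fy"],1]);c=-s["R"].T@s["t"]
    return c+d*(z-c[2])/d[2]
def proj(s,X):
    X=np.atleast_2d(X);p=X@s["R"].T+s["t"];return np.c_[s["fx"]*p[:,0]/p[:,2]+s["cx"],s["fy"]*p[:,1]/p[:,2]+s["cy"]]
def crop(s,u0,v0,u1,v1,k,fn):
    cv2.imwrite(fn,cv2.resize(s["pixels"][v0:v1,u0:u1],None,fx=k,fy=k,interpolation=cv2.INTER_CUBIC))
E
python3 - <<'E'
from h import *
d=pickle.load(open("s0.pkl","rb"))
crop(d["top"],280,205,400,265,6,"pics/c1.png")
crop(d["top"],150,140,250,240,6,"pics/c2.png")
crop(d["scene"],320,220,450,350,4.5,"pics/c3.png")
crop(d["scene"],165,170,305,240,5.5,"pics/c4.png")
s=d["top"]
im=cv2.cvtColor(s["pixels"],cv2.COLOR_BGR2HSV)
m=cv2.inRange(im,(5,170,120),(20,255,255))
n,l,st,ce=cv2.connectedComponentsWithStats(m)
for i in range(1,n):
    if st[i,4]>80: 
        print(st[i],ce[i],ray(s,*ce[i],.018 if i else 0))
        ys,xs=np.nonzero(l==i);W=np.array([ray(s,a,b,.018)[:2] for a,b in zip(xs,ys)],np.float32);print(cv2.minAreaRect(W*1000))
E
```

```text
[309 181  20  23 207] [318.93236715 191.99033816] [ 0.64704077 -0.19388039  0.018     ]
((646.48583984375, -193.64813232421875), (26.741912841796875, 69.91040802001953), 53.221248626708984)
[329 216  15  35 490] [335.90816327 232.81632653] [ 0.52591211 -0.23897948  0.018     ]
((526.1151123046875, -239.39955139160156), (40.73074722290039, 98.67986297607422), 87.86234283447266)
[355 263  36  54 977] [372.81780962 290.05527124] [ 0.36295848 -0.33639687  0.018     ]
((365.50079345703125, -335.44476318359375), (140.39544677734375, 55.85670852661133), 18.82342529296875)
```

View pics/c1.png

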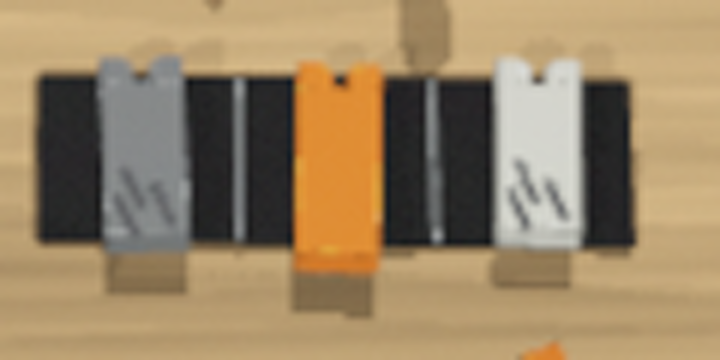

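View pics/c2.png

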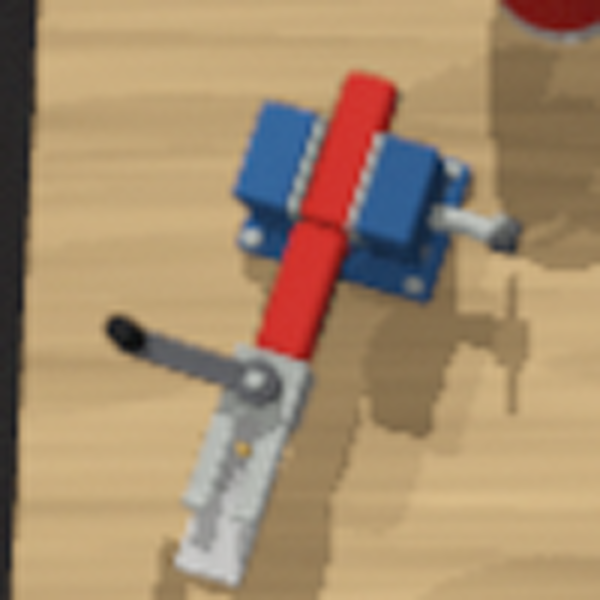

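View pics/c3.png

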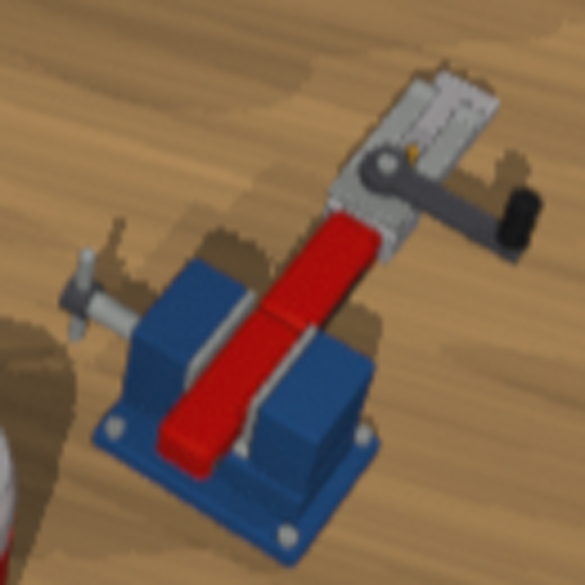

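View pics/c4.png

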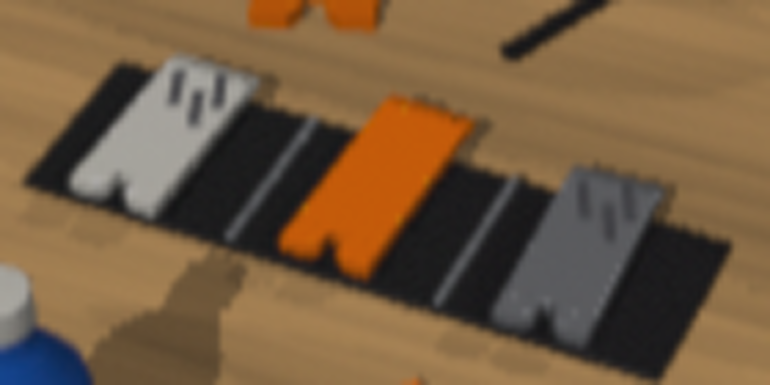

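Middle orange blade on the rack: about 99 x 41 mm with a flared notch facing +X, so it is the right one. The scraper pin shows at top-view pixel (190,215). Next I measure the pin and scraper axis roughly and work out the move.

```bash
cat >> h.py <<'E'
from scipy.spatial.transform import Rotation as Ro
def togo(o,P,xd):
    "shift in tool mm and spin deg to bring TCP to P and tool x along xd (mod half turn)"
    R=Ro.from_rotvec(o["tool_rot"]).as_matrix()
    d=R.T@(np.array(P)-o["tcp_pos"])*1000
    t=R.T@np.array([xd[0],xd[1],0]);a=np.degrees(np.arctan2(-t[2],t[0]))
    a=(a+90)%180-90
    return d.round(1),round(a,2)
E
python3 - <<'E'
from h import *
from rig import arm
d=pickle.load(open("s0.pkl","rb"))
t,s=d["top"],d["scene"]
p=ray(t,150+242/6,140+449/6,.070);print("pin top",p,"scene",ray(s,320+412/4.5,220+153/4.5,.070))
print("pivot",ray(t,150+255/6,140+380/6,.09),"scene",ray(s,320+386/4.5,220+163/4.5,.09))
print("knob",ray(t,150+125/6,140+332/6,.112),"scene",ray(s,320+524/4.5,220+200/4.5,.112))
print("mouth",ray(t,150+208/6,140+575/6,.060),"end",ray(t,150+372/6,140+78/6,.067))
# red handle fit
im=cv2.cvtColor(t["pixels"],cv2.COLOR_BGR2HSV)
m=cv2.inRange(im,(0,170,100),(4,255,255))|cv2.inRange(im,(175,170,100),(180,255,255));m[:150]=0;m[:,230:]=0
ys,xs=np.nonzero(m);W=np.array([ray(t,a,b,.067)[:2] for a,b in zip(xs,ys)],np.float32)*1000;print(len(W),cv2.minAreaRect(W))
o=arm.get_obs();R=Ro.from_rotvec(o["tool_rot"]).as_matrix();print(R.round(3))
# wrist cam in tool frame
w=d["wrist"];print("cam in tool",R.T@(-w["R"].T@w["t"]-o["tcp_pos"]))
print(togo(o,(.526,-.239,.2),(0,1)))
E
```

```text
pin top [0.57516815 0.16974874 0.07      ] scene [0.58319934 0.17178858 0.07      ]
pivot [0.60353008 0.16036728 0.09      ] scene [0.61094135 0.16218945 0.09      ]
knob [0.62174218 0.21404438 0.112     ] scene [0.62967797 0.2183759  0.112     ]
mouth [0.51831376 0.18590316 0.06      ] end [0.75372314 0.11367547 0.067     ]
401 ((688.1569213867188, 134.53408813476562), (26.492238998413086, 137.6068115234375), 72.62574768066406)
[[ 0.253 -0.001 -0.967]
 [ 0.967 -0.002  0.253]
 [-0.002 -1.     0.   ]]
cam in tool [ 9.03474896e-05 -1.70531549e-01  7.22395110e-02]
(array([-747.6,   14.8, -569.3]), np.float64(-14.66))
```

```bash
python3 - <<'E'
from h import *
from rig import arm
print(togo(arm.get_obs(),(.645,.15,.21),(.299,.954)))
E
```

```text
(array([-341.2,    4.2, -586. ]), np.float64(2.75))
```

>>> {"api": "servo_tool", "payload": {"increments": [0.37,-20,0,-34,0,0.37,-20,0,-34,0,0.37,-20,0,-34,0,0.37,-20,0,-34,0,0.37,-20,0,-34,0,0.37,-20,0,-34,0,0.37,-20,0,-34,0,0.37,-20,0,-34,0,0.37,-20,0,-34,0,0.37,-20,0,-34,0,0.37,-20,0,-34,0,0.37,-20,0,-34,0]}}

```text
time_s: 1.15
tcp_pos: [0.5057, 0.2832, 0.2086]
tool_rot: [-1.313, -1.025, 1.035]
ft_force: [0.5, 0.1, -0.2]
grip_width: 0.0596
```

```bash
python3 - <<'E'
from h import *
from rig import arm
o=arm.get_obs();print(o["time_s"],o["tcp_pos"],o["grip_width"],togo(o,(.645,.15,.21),(.299,.954)))
E
```

```text
1.15 [0.50568234 0.28315985 0.20856772] 0.05961931281228062 (array([ -96.1,   -1.7, -167. ]), np.float64(3.6))
```

>>> {"api": "servo_tool", "payload": {"increments": [0.37,-20,0,-34,1,0.37,-20,0,-34,1,0.37,-20,0,-34,1,0.37,-20,0,-34,0.5,0.37,-14,0,-24,0,0.37,0,0,0,0,0.37,0,0,0,0]}}

```text
time_s: 1.73
tcp_pos: [0.6428, 0.1338, 0.2051]
tool_rot: [-1.342, -0.966, 0.982]
ft_force: [0.5, -0.4, -0.4]
grip_width: 0.0598
```

```bash
python3 - <<'E'
from h import *
from rig import arm
s=arm.snapshot("wrist");o=arm.get_obs();print(o["tcp_pos"],o["ft_force"],togo(o,(.645,.15,.21),(.299,.954)))
pickle.dump((s,o),open("w1.pkl","wb"));cv2.imwrite("pics/w1.png",s["pixels"])
E
```

```text
[0.64251887 0.13402947 0.20500572] [0.67720883 1.33220404 0.24450568] (array([15.9, -5.1,  2.6]), np.float64(-0.6))
```

View pics/w1.png

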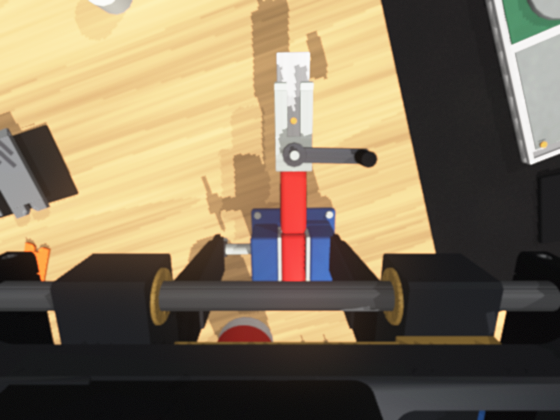

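```bash
python3 - <<'E'
from h import *
s,o=pickle.load(open("w1.pkl","rb"))
crop(s,240,40,390,290,2.4,"pics/w1c0.png")
crop(s,260,40,390,180,4.2,"pics/w1c.png")
E
```

```text
(no output)
```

View pics/w1c.png

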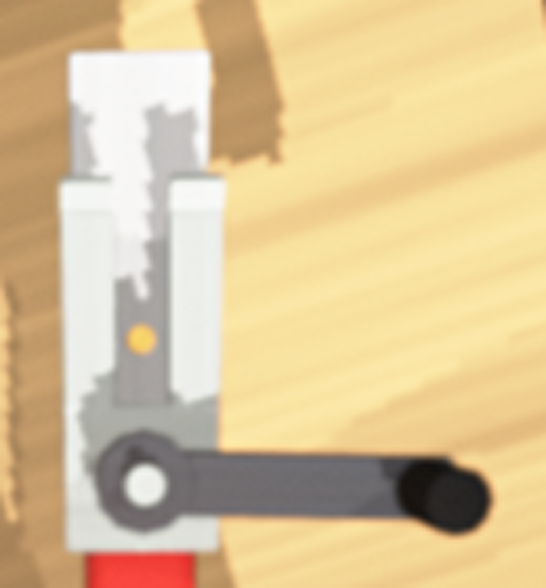

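```bash
python3 - <<'E'
from h import *
s,o=pickle.load(open("w1.pkl","rb"))
q=lambda u,v,z:ray(s,260+u/4.2-.5+.12,40+v/4.2-.5+.12,z)
P={k:q(*v) for k,v in dict(pin=(142,340,.07),mL=(69,52,.06),mR=(209,52,.06),knob=(459,500,.112),h1=(88,556,.067),h2=(194,556,.067),pivot=(146,486,.09)).items()}
for k,v in P.items():print(k,v.round(4))
im=cv2.cvtColor(s["pixels"],cv2.COLOR_BGR2HSV)
m=cv2.inRange(im,(0,170,100),(5,255,255))|cv2.inRange(im,(175,170,100),(180,255,255));m[:172]=0;m[275:]=0;m[:,:270]=0;m[:,320:]=0
pts=[]
for v in range(176,270,2):
    x=np.nonzero(m[v])[0]; a,b=ray(s,x.min()-.5,v,.067),ray(s,x.max()+.5,v,.067);pts.append(((a+b)/2)[:2])
pts=np.array(pts);print("n",len(pts),"w",np.linalg.norm((a-b)[:2]))
vx,vy,x0,y0=cv2.fitLine(pts.astype(np.float32),cv2.DIST_HUBER,0,1e-4,1e-4).ravel();print("handle axis",np.degrees(np.arctan2(vy,vx)))
e=np.array([vx,vy])*np.sign(vx);r=P["pin"][:2]-[x0,y0];print("pin off axis mm",1000*(e[0]*r[1]-e[1]*r[0]))
mm=(P["mL"]+P["mR"])[:2]/2;v=np.array([x0,y0])-mm;print("mouth-handle ang",np.degrees(np.arctan2(v[1],v[0])),"mouth to pin",np.linalg.norm(P["pin"][:2]-mm), "mouth edge ang",np.degrees(np.arctan2(*(P["mR"]-P["mL"])[:2])))
E
```

```text
pin [0.5759 0.1707 0.07  ]
mL [0.5139 0.174  0.06  ]
mR [0.5233 0.2027 0.06  ]
knob [0.6236 0.2185 0.112 ]
h1 [0.618  0.1448 0.067 ]
h2 [0.6255 0.168  0.067 ]
pivot [0.6045 0.1618 0.09  ]
n 47 w 0.022997982980408116
handle axis -17.319208
pin off axis mm 0.27633565094744433
mouth-handle ang -17.331055010593914 mouth to pin 0.0599837450899563 mouth edge ang 18.167359211138493
```

```bash
python3 - <<'E'
from h import *
from rig import arm
print(togo(arm.get_obs(),(.598,-.239,.20),(.02,1)))
E
```

```text
(array([-368.5,    7.5,  -73. ]), np.float64(-16.86))
```

>>> {"api": "servo_tool", "payload": {"increments": [0.37,-38,0,-2,-1.7,0.37,-38,0,-2,-1.7,0.37,-38,0,-2,-1.7,0.37,-38,0,-2,-1.7,0.37,-38,0,-2,-1.7,0.37,-38,0,-2,-1.7,0.37,-38,0,-2,-1.7,0.37,-38,0,-2,-1.7,0.37,-38,0,-2,-1.7,0.37,-34,3,-2,-1.7,0.37,0,3,0,0,0.37,0,0,0,0]}}

```text
time_s: 2.78
tcp_pos: [0.5926, -0.2328, 0.1995]
tool_rot: [-1.192, -1.221, 1.233]
ft_force: [-0.5, 0.2, -0.6]
grip_width: 0.0598
```

```bash
python3 - <<'E'
from h import *
from rig import arm
s=arm.snapshot("wrist");o=arm.get_obs();print(o["time_s"],o["tcp_pos"],o["ft_force"])
pickle.dump((s,o),open("w2.pkl","wb"));cv2.imwrite("pics/w2.png",s["pixels"])
E
```

```text
2.8333 [ 0.59269703 -0.23257351  0.19976952] [-0.93639818 -1.05632438 -0.18061165]
```

View pics/w2.png

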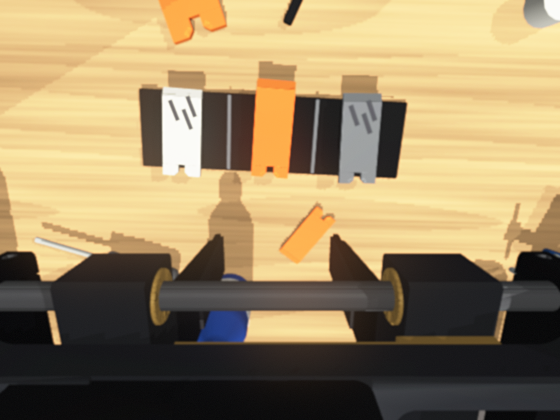

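```bash
python3 - <<'E'
from h import *
s,o=pickle.load(open("w2.pkl","rb"))
crop(s,230,70,330,190,5,"pics/w2c.png")
im=cv2.cvtColor(s["pixels"],cv2.COLOR_BGR2HSV)
m=cv2.inRange(im,(4,170,120),(20,255,255));m[:70]=0;m[190:]=0;m[:,:240]=0;m[:,310:]=0
L=[];Rr=[];
for v in range(90,162):
    x=np.nonzero(m[v])[0];L.append(ray(s,x.min()-.5,v,.021)[:2]);Rr.append(ray(s,x.max()+.5,v,.021)[:2])
L=np.array(L,np.float32);Rr=np.array(Rr,np.float32)
for E in(L,Rr,(L+Rr)/2):
    vx,vy,x0,y0=cv2.fitLine(E,cv2.DIST_HUBER,0,1e-4,1e-4).ravel();print(np.degrees(np.arctan(vy/vx)),y0+vy/vx*(.526-x0))
ys,xs=np.nonzero(m);W=np.array([ray(s,a,b,.021)[:2] for a,b in zip(xs,ys)],np.float32)*1000
print(cv2.minAreaRect(W),len(W))
print(ys.min(),ys.max(),[ray(s,270,ys.max()+.5,.021),ray(s,275,ys.min()-.5,.021)])
E
```

```text
-3.5738616 -0.2602254
-2.9264836 -0.21795537
-3.2272818 -0.239087
((525.5413208007812, -239.08749389648438), (42.38118362426758, 99.12139129638672), 86.78977966308594) 3708
79 176 [array([ 0.57585336, -0.24066429,  0.021     ]), array([ 0.47501617, -0.23758152,  0.021     ])]
```

View pics/w2c.png

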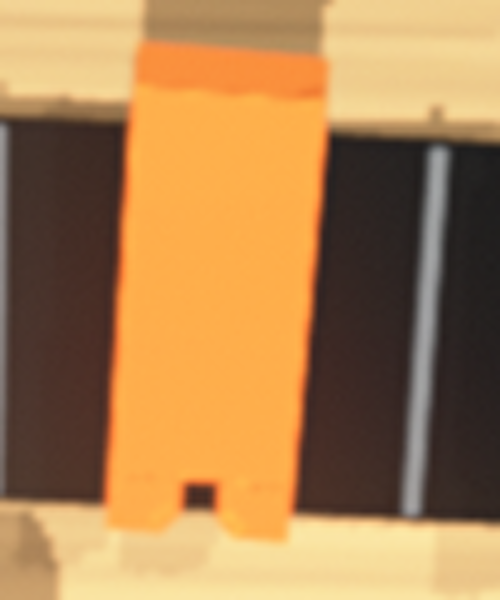

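```bash
python3 - <<'E'
from h import *
from rig import arm
o=arm.get_obs()
print(togo(o,(.5175,-.2386,.05),(.0558,.9984)),o["joint_pos"].round(2))
E
```

```text
(array([ -3.7, 150.4,  74.1]), np.float64(4.7)) [-0.46  0.11  1.69 -0.01  1.35 -2.05]
```

>>> {"api": "servo_tool", "payload": {"increments": [0.37,-1,10,30,1.5,0.37,-1,25,28,1.5,0.37,-1,38,16,1.5,0.37,0,38,3,0.5,0.37,0,30,1,0,0.37,0,12,0,0,0.37,0,0,0,0]}}

```text
time_s: 3.42
tcp_pos: [0.5153, -0.2231, 0.0471]
tool_rot: [-1.236, -1.171, 1.175]
ft_force: [0.3, 0.8, 0.1]
grip_width: 0.0594
```

```bash
python3 - <<'E'
from h import *
from rig import arm
s=arm.snapshot("wrist");o=arm.get_obs()
print(o["tcp_pos"],o["grip_width"],togo(o,(.5175,-.2386,.0085),(.0558,.9984)));cv2.imwrite("pics/w3.png",s["pixels"])
E
```

```text
[ 0.5158908  -0.22335975  0.0481957 ] 0.059901584543324886 (array([-15. ,  39.8,  -2.3]), np.float64(0.35))
```

View pics/w3.png

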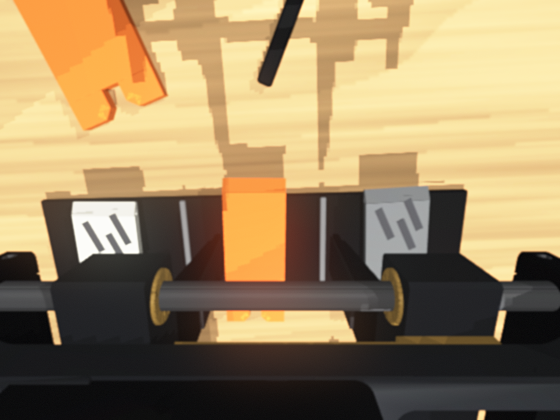

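>>> {"api": "servo_tool", "payload": {"increments": [0.37,-10,0,-2,0.3,0.37,-5,0,0,0,0.37,0,0,0,0]}}

```text
time_s: 3.72
tcp_pos: [0.5217, -0.2396, 0.0539]
tool_rot: [-1.246, -1.174, 1.173]
ft_force: [-0.2, 0.3, -0.0]
grip_width: 0.06
```

```bash
python3 - <<'E'
from h import *
from rig import arm
s=arm.snapshot("wrist");o=arm.get_obs()
print(o["tcp_pos"],o["grip_width"],togo(o,(.5175,-.2386,.0085),(.0558,.9984)));cv2.imwrite("pics/w4.png",s["pixels"])
im=cv2.cvtColor(s["pixels"],cv2.COLOR_BGR2HSV)
m=cv2.inRange(im,(4,170,120),(20,255,255))
for v in(200,230,260):
    x=np.nonzero(m[v,200:350])[0]+200;c=(x.min()+x.max())/2;w=ray(s,c,v,.021);R=Ro.from_rotvec(o["tool_rot"]).as_matrix();print(x.min(),x.max(),(R.T@(w-o["tcp_pos"])*1000).round(1))
E
```

```text
[ 0.52209046 -0.23966349  0.05434838] 0.0599983306379616 (array([ 1.2, 45.8,  5.1]), np.float64(0.23))
247 310 [ 1.4 33.1 24.1]
248 309 [ 1.4 33.3  3.5]
248 308 [  1.1  33.5 -18.3]
```

>>> {"api": "servo_tool", "payload": {"increments": [0.37,1,14,2,0,0.37,0.5,14,2,0,0.37,0,9,1,0,0.37,0,0,0,0,0.37,0,0,0,0]}}

```text
time_s: 4.18
tcp_pos: [0.5237, -0.2428, 0.0243]
tool_rot: [-1.263, -1.179, 1.17]
ft_force: [0.3, 0.8, 0.8]
grip_width: 0.06
```

```bash
python3 - <<'E'
from h import *
from rig import arm
o=arm.get_obs()
print(o["tcp_pos"],o["ft_force"],togo(o,(.5175,-.2386,.0085),(.0558,.9984)))
E
```

```text
[ 0.52369042 -0.24283859  0.02432004] [0.33224012 0.81145461 0.82526228] (array([ 4.1, 15.6,  6.8]), np.float64(0.13))
```

```bash
python3 - <<'E'
from h import *
from rig import arm
o=arm.get_obs();print(Ro.from_rotvec(o["tool_rot"]).as_matrix().round(4),o["joint_pos"].round(4),o["qvel"].round(4))
E
```

```text
[[ 0.0539  0.023  -0.9983]
 [ 0.9984 -0.0162  0.0536]
 [-0.015  -0.9996 -0.0239]] [-0.5259  0.1435  1.9733 -0.0029  0.9968 -2.0414] [-0.0027  0.0065 -0.0014  0.0006 -0.0005 -0.0009]
```

```bash
python3 - <<'E'
from h import *
for f in("w1","w2"):
    s,o=pickle.load(open(f+".pkl","rb"));print(Ro.from_rotvec(o["tool_rot"]).as_matrix()[:,1].round(4))
E
```

```text
[-0.0075 -0.0059 -1.    ]
[-0.0084 -0.0023 -1.    ]
```

>>> {"api": "servo_tool", "payload": {"increments": [0.37,4,5,6.5,0,0.37,0,5,0,0,0.37,0,4,0,0,0.37,0,0,0,0]}}

```text
time_s: 4.52
tcp_pos: [0.5187, -0.2392, 0.0114]
tool_rot: [-1.267, -1.181, 1.169]
ft_force: [-0.9, 0.3, 0.9]
grip_width: 0.0605
```

```bash
cat > st.py <<'E'
from h import *
from rig import arm
import sys
o=arm.get_obs();R=Ro.from_rotvec(o["tool_rot"]).as_matrix()
print("t",o["time_s"],"tcp",o["tcp_pos"].round(4),"F",o["ft_force"].round(2),"T",o["ft_torque"].round(2),"w",o["grip_width"].round(4),"ty",R[:,1].round(4),"yaw",np.degrees(np.arctan2(-R[0,0],R[1,0])).round(2))
E
cat >pick.py <<'E'
from st import *
print(togo(o,(.5175,-.2386,.0085),(.0558,.9984)))
E
python3 pick.py
```

```text
Traceback (most recent call last):
  File "pick.py", line 1, in <module>
    from st import *
  File "st.py", line 5, in <module>
    print("t",o["time_s"],"tcp",o["tcp_pos"].round(4),"F",o["ft_force"].round(2),"T",o["ft_torque"].round(2),"w",o["grip_width"].round(4),"ty",R[:,1].round(4),"yaw",np.degrees(np.arctan2(-R[0,0],R[1,0])).round(2))
                                                                                                                 ^^^^^^^^^^^^^^^^^^^^^
AttributeError: 'float' object has no attribute 'round'
```

>>> {"api": "servo_tool", "payload": {"increments": [0.37,0.5,2.5,1,0,0.37,0,0,0,0]}}

```text
time_s: 4.68
tcp_pos: [0.5177, -0.2386, 0.0086]
tool_rot: [-1.267, -1.181, 1.169]
ft_force: [0.0, 0.2, -0.4]
grip_width: 0.0598
```

```bash
sed -i 's/o\["grip_width"\].round(4)/round(o["grip_width"],4)/' st.py; python3 pick.py
```

```text
t 4.6833 tcp [ 0.5177 -0.2386  0.0086] F [ 0.01  0.21 -0.41] T [ 0.02 -0.04  0.03] w 0.0598 ty [ 0.0263 -0.018  -0.9995] yaw -3.1
(array([0. , 0.1, 0.2]), np.float64(0.12))
```

>>> {"api": "servo_tool", "payload": {"increments": [0.7,0,0,0,0,0.7,0,0,0,0,0.7,0,0,0,0,0.7,0,0,0,0], "force": 35}}

```text
time_s: 5.02
tcp_pos: [0.518, -0.2387, 0.0089]
tool_rot: [-1.267, -1.181, 1.169]
ft_force: [-0.7, 0.4, -0.3]
grip_width: 0.0395
```

```bash
python3 st.py
```

```text
t 5.0167 tcp [ 0.518  -0.2387  0.0089] F [-0.72  0.44 -0.35] T [-0.    0.01  0.03] w 0.0395 ty [ 0.0268 -0.0183 -0.9995] yaw -3.1
```

>>> {"api": "servo_tool", "payload": {"increments": [0.7,0,-5,0,0,0.7,0,-10,0,0,0.7,0,-16,0,0,0.7,0,-16,0,0,0.7,0,-16,0,0,0.7,0,-16,0,0,0.7,0,-16,0,0,0.7,0,-8,0,0,0.7,0,0,0,0]}}

```text
time_s: 5.77
tcp_pos: [0.515, -0.2367, 0.1217]
tool_rot: [-1.268, -1.181, 1.169]
ft_force: [-0.4, -0.2, -0.9]
grip_width: 0.0398
```

```bash
cat >ins.py <<'E'
from st import *
import sys
a=np.radians(-17.3);e=np.array([np.cos(a),np.sin(a)]);n=np.array([-e[1],e[0]]);pin=np.array([.5759,.1707])
r=o["tcp_pos"][:2]-pin;print("tcp in scraper frame mm: x %.1f y %.1f"%(1000*r@e,1000*r@n),"yaw err",round(np.degrees(np.arctan2(-R[0,0],R[1,0]))+17.3,2))
if len(sys.argv)>1:
    x,y,z=map(float,sys.argv[1:4]);print(togo(o,(*(pin+e*x/1000+n*y/1000),z/1000),n))
E
python3 ins.py -110 0 90
python3 - <<'E'
from h import *
from rig import arm
s=arm.snapshot("wrist");cv2.imwrite("pics/w5.png",s["pixels"])
E
```

```text
t 5.7667 tcp [ 0.515  -0.2367  0.1217] F [-0.39 -0.21 -0.88] T [-0.01  0.01  0.02] w 0.0398 ty [ 0.0278 -0.019  -0.9994] yaw -3.1
tcp in scraper frame mm: x 63.0 y -407.1 yaw err 14.2
(array([437.5,  22.1,  68.5]), np.float64(14.23))
```

View pics/w5.png

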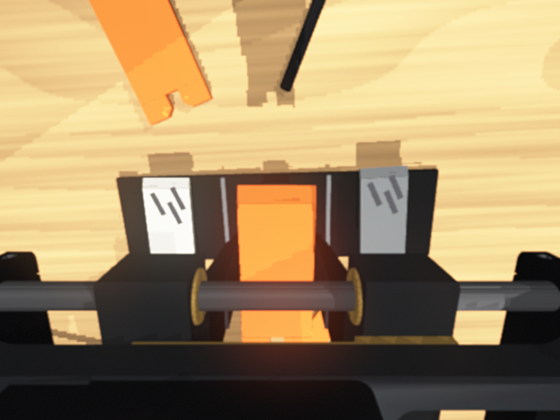

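>>> {"api": "servo_tool", "payload": {"increments": [0.7,12,0,4,0.4,0.7,24,0,7,0.8,0.7,24,0,7,0.8,0.7,24,0,7,0.8,0.7,24,0,7,0.8,0.7,24,0,7,0.8,0.7,24,0,7,0.8,0.7,24,0,7,0.8,0.7,24,0,7,0.8,0.7,24,0,7,0.8,0.7,24,0,7,0.8,0.7,24,0,7,0.8]}}

```text
time_s: 6.82
tcp_pos: [0.4551, 0.0641, 0.0993]
tool_rot: [-1.321, -1.031, 1.041]
ft_force: [0.5, -0.0, -1.4]
grip_width: 0.0397
```

```bash
python3 ins.py -110 0 90
```

```text
t 6.8167 tcp [0.4551 0.0641 0.0993] F [ 0.46 -0.01 -1.4 ] T [-0.02 -0.03  0.04] w 0.0397 ty [ 0.0014 -0.0114 -0.9999] yaw -13.44
tcp in scraper frame mm: x -83.6 y -137.7 yaw err 3.86
(array([139.2,   7.8,  17.1]), np.float64(3.86))
```

>>> {"api": "servo_tool", "payload": {"increments": [0.7,22,0,3,0.7,0.7,22,0,3,0.7,0.7,22,0,3,0.7,0.7,22,0,3,0.7,0.7,20,0,2,0.6,0.7,14,0,1,0.4,0.7,6,0,0,0,0.7,0,0,0,0,0.7,0,0,0,0]}}

```text
time_s: 7.57
tcp_pos: [0.458, 0.204, 0.0841]
tool_rot: [-1.334, -0.964, 1.009]
ft_force: [-0.3, -0.4, -0.5]
grip_width: 0.0392
```

```bash
python3 ins.py -110 0 75
python3 - <<'E'
from h import *
from rig import arm
s=arm.snapshot("wrist");cv2.imwrite("pics/w6.png",s["pixels"])
t=arm.snapshot("scene");crop(t,330,180,480,300,5,"pics/s6.png")
t=arm.snapshot("top");crop(t,140,170,250,270,6,"pics/t6.png");pickle.dump((s,t,arm.get_obs()),open("w6.pkl","wb"))
E
```

```text
t 7.5667 tcp [0.458  0.204  0.0841] F [-0.34 -0.44 -0.46] T [ 0.02 -0.01  0.  ] w 0.0392 ty [-0.0228 -0.0148 -0.9996] yaw -17.04
tcp in scraper frame mm: x -122.5 y -3.3 yaw err 0.26
(array([  3.5,   8.9, -12.7]), np.float64(0.24))
```

View pics/w6.png

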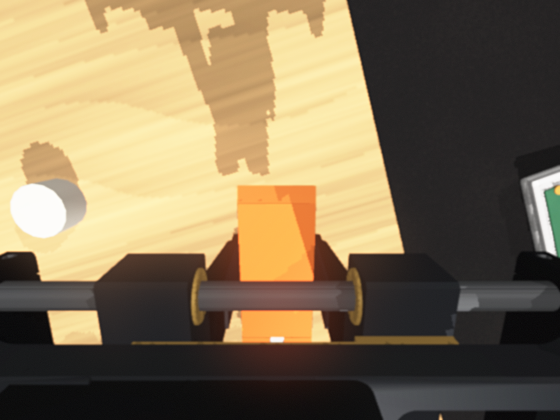

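View pics/s6.png

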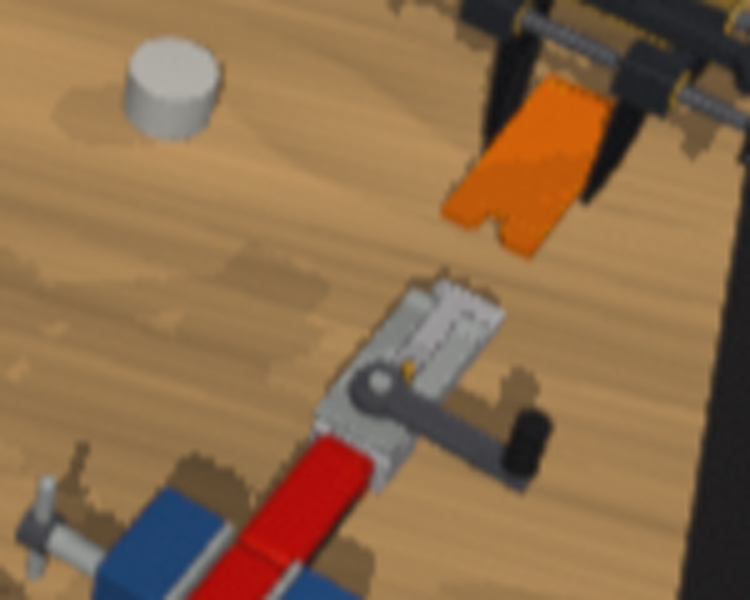

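The blade is held square over the mouth (notch forward at about (495,225) in the crop). The tool has picked up a small pitch drift, so I'll test whether a slow rise followed by a fast descent takes it out.

>>> {"api": "servo_tool", "payload": {"increments": [0.7,0,-8,0,0,0.7,0,-16,0,0,0.7,0,-16,0,0,0.7,0,-16,0,0,0.7,0,-16,0,0,0.7,0,-16,0,0,0.7,0,-16,0,0,0.7,0,-8,0,0,0.7,0,0,0,0]}}

```text
time_s: 8.47
tcp_pos: [0.4612, 0.1987, 0.2062]
tool_rot: [-1.34, -0.958, 0.999]
ft_force: [-0.1, -0.7, -0.6]
grip_width: 0.0394
```

```bash
python3 ins.py -110 0 75
```

```text
t 8.4667 tcp [0.4612 0.1987 0.2062] F [-0.12 -0.71 -0.59] T [-0.03  0.01 -0.  ] w 0.0394 ty [-0.02   -0.0147 -0.9997] yaw -17.73
tcp in scraper frame mm: x -117.8 y -7.4 yaw err -0.43
(array([ 10.1, 130.9,  -9.7]), np.float64(-0.44))
```

>>> {"api": "servo_tool", "payload": {"increments": [0.7,0,30,0,0,0.7,0,35,0,0,0.7,0,20,0,0,0.7,0,0,0,0]}}

```text
time_s: 8.8
tcp_pos: [0.4624, 0.1967, 0.1223]
tool_rot: [-1.344, -0.964, 0.99]
ft_force: [0.8, 0.1, -1.6]
grip_width: 0.0396
```

```bash
python3 ins.py -110 0 75
```

```text
t 8.8 tcp [0.4624 0.1967 0.1223] F [ 0.84  0.14 -1.58] T [ 0.03 -0.03  0.03] w 0.0396 ty [-0.0106 -0.0119 -0.9999] yaw -17.88
tcp in scraper frame mm: x -116.1 y -8.9 yaw err -0.58
(array([ 9.7, 47.2, -6.4]), np.float64(-0.58))
```

>>> {"api": "servo_tool", "payload": {"increments": [0.7,0,-10,0,0,0.7,0,-18,0,0,0.7,0,-18,0,0,0.7,0,-18,0,0,0.7,0,-18,0,0,0.7,0,-18,0,0,0.7,0,-10,0,0,0.7,0,0,0,0,0.7,0,41,0,0,0.7,0,41,0,0,0.7,0,41,0,0,0.7,0,0,0,0]}}

```text
time_s: 9.8
tcp_pos: [0.4682, 0.1972, 0.129]
tool_rot: [-1.352, -0.979, 0.973]
ft_force: [-2.1, -0.5, -2.1]
grip_width: 0.0393
```

```bash
python3 ins.py -110 0 75
```

```text
t 9.8 tcp [0.4682 0.1972 0.129 ] F [-2.1  -0.47 -2.09] T [-0.04  0.11  0.01] w 0.0393 ty [ 0.0088 -0.006  -0.9999] yaw -18.0
tcp in scraper frame mm: x -110.7 y -6.8 yaw err -0.7
(array([ 6.9, 54. , -0.1]), np.float64(-0.7))
```

>>> {"api": "servo_tool", "payload": {"increments": [0.7,3,35,0,-0.4,0.7,3,8,0,-0.3,0.7,0,0,0,0,0.7,0,0,0,0]}}

```text
time_s: 10.13
tcp_pos: [0.4715, 0.203, 0.0909]
tool_rot: [-1.347, -0.988, 0.983]
ft_force: [-0.4, 0.2, -1.2]
grip_width: 0.0399
```

```bash
python3 ins.py -106 0 62
python3 - <<'E'
from h import *
from rig import arm
s=arm.snapshot("wrist")
t=arm.snapshot("scene");crop(t,330,180,480,300,5,"pics/s7.png")
p=arm.snapshot("top");crop(p,140,170,250,270,6,"pics/t7.png");pickle.dump((s,t,p,arm.get_obs()),open("w7.pkl","wb"))
E
```

```text
t 10.1333 tcp [0.4715 0.203  0.0909] F [-0.35  0.21 -1.16] T [-0.02 -0.03 -0.  ] w 0.0399 ty [ 0.0085 -0.0063 -0.9999] yaw -17.28
tcp in scraper frame mm: x -109.3 y -0.2 yaw err 0.02
(array([ 0.3, 28.9, -3. ]), np.float64(0.02))
```

View pics/s7.png

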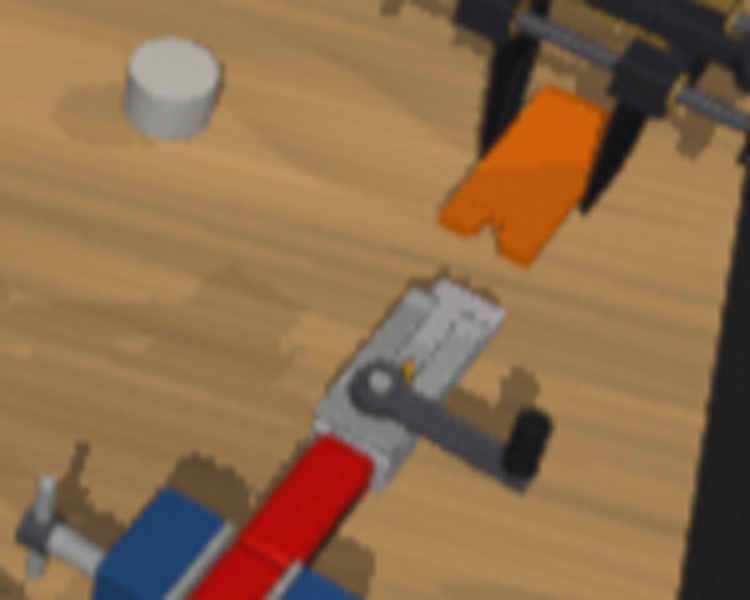

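View pics/t7.png

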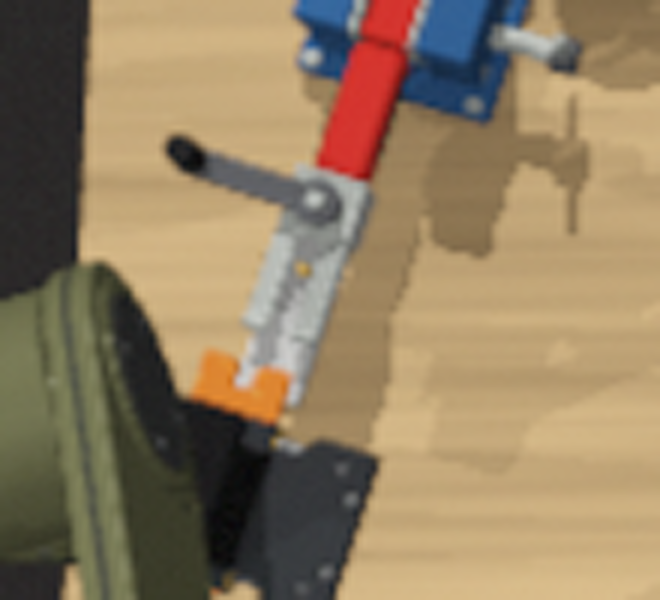

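```bash
python3 - <<'E'
from h import *
s,t,p,o=pickle.load(open("w7.pkl","rb"))
a=np.radians(-17.3);e=np.array([np.cos(a),np.sin(a)]);n=np.array([-e[1],e[0]])
crop(p,165,220,195,250,20,"pics/t7b.png"); crop(t,410,195,460,240,12,"pics/s7b.png")
for cam,pt in((p,(150+242/6,140+449/6)),(t,(320+412/4.5,220+153/4.5))):
    pass
im=cv2.cvtColor(s["pixels"],cv2.COLOR_BGR2HSV);m=cv2.inRange(im,(4,170,100),(20,255,255))
for v in(195,215,235):
    x=np.nonzero(m[v,200:350])[0]+200;L,R=ray(s,x.min()-.5,v,.102),ray(s,x.max()+.5,v,.102)
    for q in(L,R):print((1000*np.array([(q[:2]-[.5759,.1707])@e,(q[:2]-[.5759,.1707])@n])).round(1),end=" ")
    print(x.min(),x.max())
E
```

```text
[-146.1  -20.1] [-146.2   19. ] 238 314
[-135.5  -20.4] [-135.6   19.4] 238 314
[-124.5  -22.4] [-124.6   20.8] 235 316
```

View pics/t7b.png

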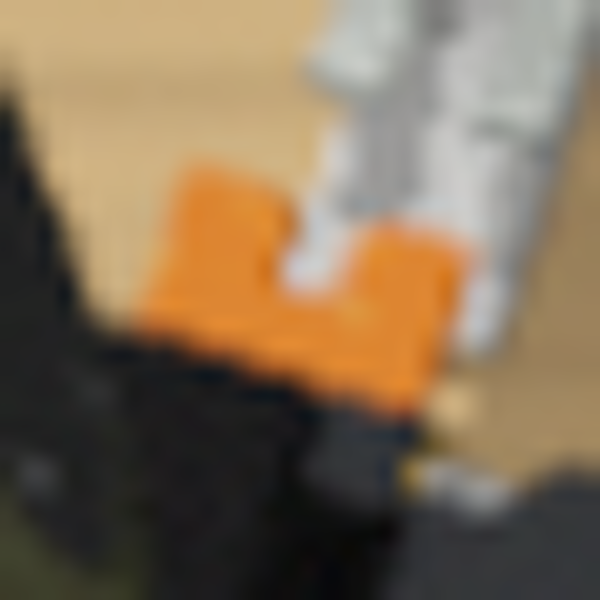

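View pics/s7b.png

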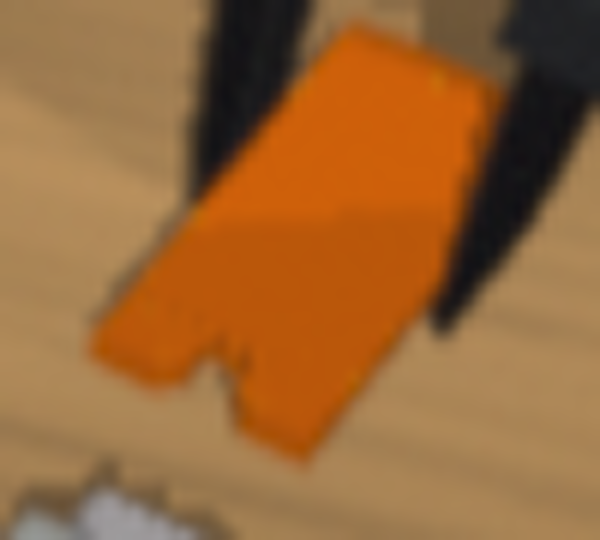

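```bash
python3 - <<'E'
from h import *
s,t,p,o=pickle.load(open("w7.pkl","rb"))
a=np.radians(-17.3);e=np.array([np.cos(a),np.sin(a)]);n=np.array([-e[1],e[0]])
for u,v in((183,163),(480,238),(315,292)):
    q=ray(p,165+u/20-.5,220+v/20-.5,.102)[:2]-[.5752,.1697];print((1000*np.array([q@e,q@n])).round(1))
E
python3 ins.py -100 0.3 56
```

```text
[-48.4  23. ]
[-46.6 -18. ]
[-59.7   0.6]
t 10.2833 tcp [0.4729 0.2033 0.0924] F [-0.3  -0.19  0.72] T [-0.01  0.01 -0.03] w 0.0397 ty [ 0.0125 -0.005  -0.9999] yaw -17.29
tcp in scraper frame mm: x -108.0 y 0.5 yaw err 0.01
(array([-0.2, 36.5, -7.5]), np.float64(0.01))
```

>>> {"api": "servo_tool", "payload": {"increments": [0.7,0,20,0,0,0.7,0,10,-1,0,0.7,0,3,0,0,0.7,0,0,0,0]}}

```text
time_s: 10.62
tcp_pos: [0.4794, 0.2044, 0.0659]
tool_rot: [-1.353, -1.002, 0.971]
ft_force: [0.7, -0.3, -0.5]
grip_width: 0.0396
```

```bash
python3 ins.py -100 0 54
```

```text
t 10.6167 tcp [0.4794 0.2044 0.0659] F [ 0.7  -0.27 -0.45] T [ 0.01 -0.03  0.03] w 0.0396 ty [ 0.0242 -0.0014 -0.9997] yaw -17.3
tcp in scraper frame mm: x -102.2 y 3.4 yaw err 0.0
(array([-3.5, 12. , -1.9]), np.float64(-0.01))
```

>>> {"api": "servo_tool", "payload": {"increments": [0.7,-2,3,0,0,0.7,-2,3,0,0,0.7,0,2,0,0,0.7,0,0,0,0]}}

```text
time_s: 10.95
tcp_pos: [0.4799, 0.2005, 0.0599]
tool_rot: [-1.354, -1.005, 0.968]
ft_force: [0.2, -0.5, -1.0]
grip_width: 0.0393
```

```bash
python3 ins.py -100 0 54
```

```text
t 10.95 tcp [0.4799 0.2005 0.0599] F [ 0.23 -0.46 -0.99] T [ 0.01  0.02 -0.08] w 0.0393 ty [ 2.770e-02 -4.000e-04 -9.996e-01] yaw -17.3
tcp in scraper frame mm: x -100.5 y -0.1 yaw err -0.0
(array([ 0.1,  5.9, -0.4]), np.float64(-0.02))
```

>>> {"api": "servo_tool", "payload": {"increments": [0.7,0,1.5,0.5,0,0.7,0,1.5,0.5,0,0.7,0,1,0,0,0.7,0,0,0,0]}}

```text
time_s: 11.28
tcp_pos: [0.4792, 0.2008, 0.056]
tool_rot: [-1.355, -1.005, 0.967]
ft_force: [-0.2, 0.3, 0.5]
grip_width: 0.0392
```

```bash
python3 ins.py -100 0 54
python3 - <<'E'
from h import *
from rig import arm
t=arm.snapshot("scene");crop(t,390,190,450,280,6,"pics/s8.png")
E
```

```text
t 11.2833 tcp [0.4792 0.2008 0.056 ] F [-0.2   0.27  0.47] T [-0.04 -0.02  0.01] w 0.0392 ty [ 2.840e-02 -2.000e-04 -9.996e-01] yaw -17.31
tcp in scraper frame mm: x -101.3 y 0.0 yaw err -0.01
(array([-0. ,  2.1, -1.2]), np.float64(-0.03))
```

View pics/s8.png

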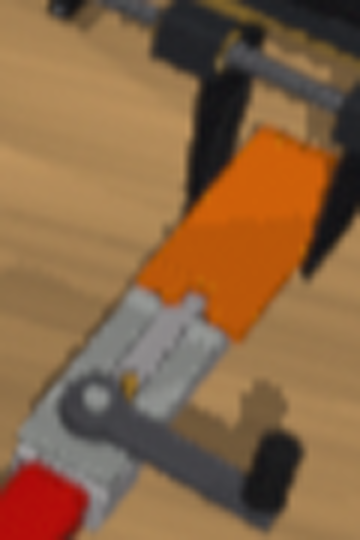

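>>> {"api": "servo_tool", "payload": {"increments": [0.7,0,1,0,0,0.7,0,1,0,0,0.7,0,0,0,0]}}

```text
time_s: 11.58
tcp_pos: [0.4795, 0.201, 0.0541]
tool_rot: [-1.355, -1.006, 0.967]
ft_force: [0.1, 0.3, 0.1]
grip_width: 0.0395
```

```bash
python3 ins.py -90 0 54
```

```text
t 11.5833 tcp [0.4795 0.201  0.0541] F [0.1  0.26 0.07] T [-0.04 -0.   -0.  ] w 0.0395 ty [ 0.0289  0.     -0.9996] yaw -17.3
tcp in scraper frame mm: x -101.1 y 0.3 yaw err -0.0
(array([ -0.3,   0.4, -11.1]), np.float64(-0.02))
```

>>> {"api": "servo_tool", "payload": {"increments": [0.7,0,0.7,0,0,0.7,0,0.7,0,0,0.7,0,0,0,0]}}

```text
time_s: 11.83
tcp_pos: [0.4797, 0.2011, 0.0536]
tool_rot: [-1.355, -1.005, 0.967]
ft_force: [-1.5, -0.2, 1.8]
grip_width: 0.0395
```

```bash
python3 ins.py -90 0 54
```

```text
t 11.8333 tcp [0.4797 0.2011 0.0536] F [-1.45 -0.21  1.82] T [-0.13  0.19  0.01] w 0.0395 ty [ 2.860e-02 -1.000e-04 -9.996e-01] yaw -17.31
tcp in scraper frame mm: x -100.9 y 0.4 yaw err -0.01
(array([ -0.4,  -0.1, -10.9]), np.float64(-0.03))
```

>>> {"api": "servo_tool", "payload": {"increments": [0.7,0,0.4,-3,0,0.7,0,0.4,-3,0,0.7,0,0.4,-3,0,0.7,0,0.4,-3,0,0.7,0,0.3,0,0]}}

```text
time_s: 12.25
tcp_pos: [0.4933, 0.1982, 0.0537]
tool_rot: [-1.354, -1.008, 0.965]
ft_force: [-2.9, 0.4, 4.7]
grip_width: 0.0397
```

```bash
python3 ins.py -80 0 54
```

```text
t 12.25 tcp [0.4933 0.1982 0.0537] F [-2.93  0.36  4.68] T [-0.11  0.24 -0.05] w 0.0397 ty [ 0.0309  0.0018 -0.9995] yaw -17.3
tcp in scraper frame mm: x -87.0 y 1.7 yaw err -0.0
(array([-1.7, -0.1, -7. ]), np.float64(-0.02))
```

>>> {"api": "servo_tool", "payload": {"increments": [0.7,-0.8,0.2,-3,0,0.7,-0.8,0.2,-3,0,0.7,-0.8,0.2,-3,0,0.7,-0.4,0.2,-3,0]}}

```text
time_s: 12.58
tcp_pos: [0.5013, 0.1942, 0.0538]
tool_rot: [-1.344, -1.001, 0.967]
ft_force: [-10.3, 5.0, 11.2]
grip_width: 0.0396
```

```bash
python3 ins.py -70 0 54
```

```text
t 12.5833 tcp [0.5013 0.1942 0.0538] F [-10.35   4.96  11.21] T [0.54 1.67 0.05] w 0.0396 ty [ 0.0208  0.0069 -0.9998] yaw -17.36
tcp in scraper frame mm: x -78.2 y 0.2 yaw err -0.06
(array([-0.2, -0. , -8.2]), np.float64(-0.08))
```

```bash
python3 - <<'E'
from h import *
from rig import arm
t=arm.snapshot("scene");crop(t,385,190,455,280,6,"pics/s9.png")
E
python3 st.py
```

```text
t 12.6333 tcp [0.5018 0.194  0.054 ] F [-8.07  2.73  8.73] T [0.46 1.26 0.06] w 0.0391 ty [ 0.0213  0.0068 -0.9997] yaw -17.37
```

View pics/s9.png

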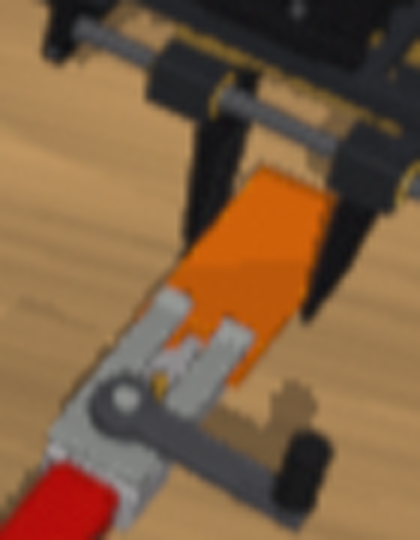

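>>> {"api": "servo_tool", "payload": {"increments": [0.7,0,0.1,-2,0,0.7,0,0.1,-2,0,0.7,0,0.1,-2,0]}}

```text
time_s: 12.88
tcp_pos: [0.5021, 0.194, 0.054]
tool_rot: [-1.333, -0.99, 0.973]
ft_force: [-10.3, 3.9, 9.6]
grip_width: 0.0392
```

```bash
python3 ins.py -60 0 54
```

```text
t 12.8833 tcp [0.5021 0.194  0.054 ] F [-10.34   3.95   9.59] T [0.33 1.46 0.11] w 0.0392 ty [ 0.0055  0.0097 -0.9999] yaw -17.4
tcp in scraper frame mm: x -77.4 y 0.3 yaw err -0.1
(array([ -0.3,   0. , -17.4]), np.float64(-0.1))
```

>>> {"api": "servo_tool", "payload": {"increments": [0.7,0,-0.6,-3,0,0.7,0,-0.3,-4,0,0.7,0,0,-4,0]}}

```text
time_s: 13.13
tcp_pos: [0.5072, 0.1923, 0.0538]
tool_rot: [-1.322, -0.981, 0.981]
ft_force: [-4.1, 3.0, 6.3]
grip_width: 0.0395
```

```bash
python3 ins.py -60 0 54
```

```text
t 13.1333 tcp [0.5072 0.1923 0.0538] F [-4.07  3.03  6.26] T [0.2  0.54 0.03] w 0.0395 ty [-0.009   0.0122 -0.9999] yaw -17.38
tcp in scraper frame mm: x -72.0 y 0.2 yaw err -0.08
(array([ -0.2,  -0.3, -12. ]), np.float64(-0.07))
```

>>> {"api": "servo_tool", "payload": {"increments": [0.7,0,0.1,-3.5,0,0.7,0,0.1,-3.5,0,0.7,0,0.1,-3.5,0]}}

```text
time_s: 13.38
tcp_pos: [0.5132, 0.1905, 0.0533]
tool_rot: [-1.312, -0.972, 0.986]
ft_force: [-7.8, 2.7, 7.2]
grip_width: 0.0394
```

```bash
python3 ins.py -60 0 54
```

```text
t 13.3833 tcp [0.5132 0.1905 0.0533] F [-7.84  2.71  7.16] T [ 0.3   1.18 -0.02] w 0.0394 ty [-0.0215  0.0147 -0.9997] yaw -17.39
tcp in scraper frame mm: x -65.8 y 0.3 yaw err -0.09
(array([-0.3, -0.8, -5.8]), np.float64(-0.08))
```

>>> {"api": "servo_tool", "payload": {"increments": [0.7,0,-0.1,-3.5,0,0.7,0,-0.1,-3.5,0,0.7,0,-0.1,-3.5,0]}}

```text
time_s: 13.63
tcp_pos: [0.5186, 0.1887, 0.053]
tool_rot: [-1.302, -0.962, 0.993]
ft_force: [-8.1, 2.0, 9.3]
grip_width: 0.0397
```

```bash
python3 ins.py -55 0 54
python3 - <<'E'
from h import *
from rig import arm
t=arm.snapshot("scene");crop(t,385,190,455,280,6,"pics/s10.png")
E
```

```text
t 13.6333 tcp [0.5186 0.1887 0.053 ] F [-8.1   2.04  9.27] T [ 0.41  1.36 -0.01] w 0.0397 ty [-0.0354  0.0173 -0.9992] yaw -17.4
tcp in scraper frame mm: x -60.1 y 0.2 yaw err -0.1
(array([-0.2, -1.1, -5. ]), np.float64(-0.08))
```

View pics/s10.png

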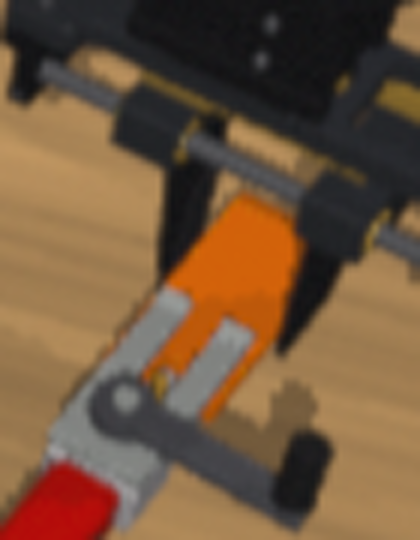

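>>> {"api": "servo_tool", "payload": {"increments": [0.7,0,-0.2,-3.5,0,0.7,0,-0.2,-3.5,0,0.7,0,-0.2,-3.5,0]}}

```text
time_s: 13.93
tcp_pos: [0.5243, 0.1868, 0.0528]
tool_rot: [-1.292, -0.953, 0.999]
ft_force: [-8.1, 2.5, 7.9]
grip_width: 0.0392
```

```bash
python3 ins.py -50 0 54
```

```text
t 13.9333 tcp [0.5243 0.1868 0.0528] F [-8.13  2.47  7.94] T [ 0.45  1.29 -0.02] w 0.0392 ty [-0.0486  0.0199 -0.9986] yaw -17.41
tcp in scraper frame mm: x -54.0 y 0.0 yaw err -0.11
(array([-0. , -1.4, -3.9]), np.float64(-0.09))
```

>>> {"api": "servo_tool", "payload": {"increments": [0.7,0,-0.2,-3.5,0,0.7,0,-0.2,-3,0]}}

```text
time_s: 14.1
tcp_pos: [0.5274, 0.1857, 0.0527]
tool_rot: [-1.284, -0.947, 1.003]
ft_force: [-7.7, 3.2, 7.9]
grip_width: 0.0393
```

```bash
python3 ins.py -50 0 54
```

```text
t 14.1 tcp [0.5274 0.1857 0.0527] F [-7.71  3.15  7.88] T [0.47 1.05 0.05] w 0.0393 ty [-0.0582  0.0218 -0.9981] yaw -17.41
tcp in scraper frame mm: x -50.8 y -0.1 yaw err -0.11
(array([ 0.1, -1.4, -0.7]), np.float64(-0.1))
```

>>> {"api": "servo_tool", "payload": {"increments": [0.7,0,-0.2,-3.5,0,0.7,0,-0.2,-3.5,0]}}

```text
time_s: 14.27
tcp_pos: [0.5294, 0.185, 0.0523]
tool_rot: [-1.274, -0.937, 1.008]
ft_force: [-12.9, 4.7, 8.5]
grip_width: 0.0394
```

```bash
python3 ins.py -50 0 54
```

```text
t 14.2667 tcp [0.5294 0.185  0.0523] F [-12.88   4.74   8.5 ] T [ 0.91  2.07 -0.  ] w 0.0394 ty [-0.0717  0.0247 -0.9971] yaw -17.43
tcp in scraper frame mm: x -48.7 y -0.1 yaw err -0.13
(array([ 0.1, -1.6,  1.4]), np.float64(-0.13))
```

>>> {"api": "servo_tool", "payload": {"increments": [0.7,0,-0.2,-3.5,0,0.7,0,-0.2,-3.5,0]}}

```text
time_s: 14.43
tcp_pos: [0.5299, 0.1848, 0.0516]
tool_rot: [-1.26, -0.925, 1.016]
ft_force: [-11.6, 3.4, 9.6]
grip_width: 0.0396
```

```bash
python3 ins.py -50 0 54
python3 - <<'E'
from h import *
from rig import arm
t=arm.snapshot("scene");crop(t,380,190,450,280,6,"pics/s11.png")
t=arm.snapshot("top");crop(t,165,190,215,245,10,"pics/t11.png")
E
```

```text
t 14.4333 tcp [0.5299 0.1848 0.0516] F [-11.64   3.4    9.64] T [0.61 1.87 0.04] w 0.0396 ty [-0.0889  0.0283 -0.9956] yaw -17.45
tcp in scraper frame mm: x -48.1 y -0.2 yaw err -0.15
(array([ 0.2, -2.2,  2.1]), np.float64(-0.14))
```

View pics/s11.png

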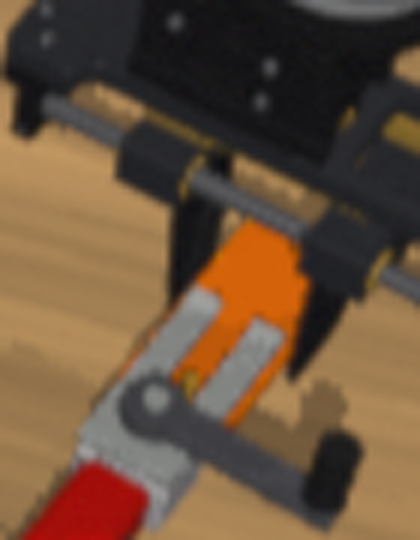

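View pics/t11.png

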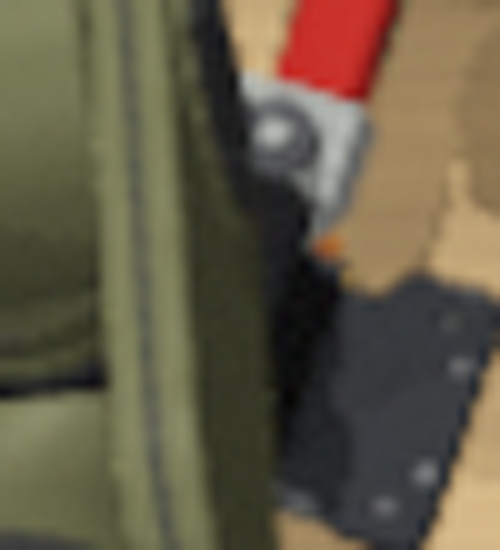

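>>> {"api": "servo_tool", "payload": {"increments": [0.7,0,-0.8,-5,0,0.7,0,-0.8,-5,0]}}

```text
time_s: 14.7
tcp_pos: [0.531, 0.1844, 0.0509]
tool_rot: [-1.243, -0.91, 1.025]
ft_force: [-13.8, 5.9, 7.3]
grip_width: 0.0396
```

```bash
python3 ins.py -50 0 54
```

```text
t 14.7 tcp [0.531  0.1844 0.0509] F [-13.81   5.92   7.34] T [ 0.88  2.25 -0.05] w 0.0396 ty [-0.111   0.0329 -0.9933] yaw -17.43
tcp in scraper frame mm: x -47.0 y -0.2 yaw err -0.13
(array([ 0.2, -2.7,  3.4]), np.float64(-0.14))
```

```bash
python3 - <<'E'
from h import *
from rig import arm
s=arm.snapshot("wrist");t=arm.snapshot("scene");o=arm.get_obs();pickle.dump((s,t,o),open("w12.pkl","wb"))
cv2.imwrite("pics/w12.png",s["pixels"]);c=t["pixels"][195:265,385:445]
crop(t,385,195,445,265,8,"pics/s12.png")
a=np.radians(-17.3);e=np.array([np.cos(a),np.sin(a)]);n=np.array([-e[1],e[0]])
# predicted front edge corners & pin top at home
pin=np.array([.5759,.1707])
X=[[*(pin+e*-.091+n*.02),.066],[*(pin+e*-.091-n*.02),.066],[*(pin+e*-.091+n*.02),.060],[*(pin+e*-.091-n*.02),.060],[*pin,.07]]
print(proj(s,X).round(1).tolist(),proj(t,X).round(1).tolist())
print(o["ft_force"])
E
```

```text
[[316.4, 177.5], [237.3, 177.7], [315.0, 177.0], [238.7, 177.2], [277.2, 349.1]] [[441.0, 230.7], [423.5, 222.0], [440.4, 232.7], [422.9, 223.9], [411.7, 251.2]]
[-12.71495448   5.37136585   9.91022705]
```

View pics/w12.png

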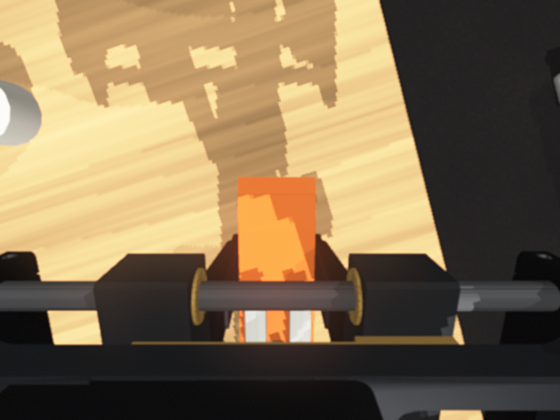

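View pics/s12.png

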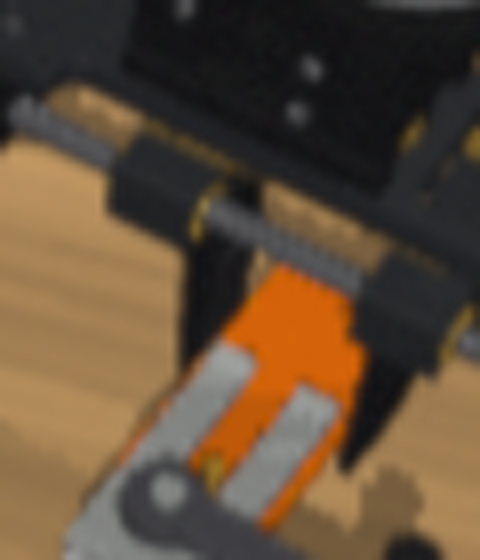

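The wrist view has the front-edge corners at (238,178) and (316,178), against (237,178) and (316,178) predicted for a home blade. With the force rise to about 15 N, the blade is home against the pin. I'll relax the push, then release.

>>> {"api": "servo_tool", "payload": {"increments": [0.7,0,0,0,0,0.7,0,0,0,0,0.37,0,0,0,0,0.37,0,0,0,0,0.37,0,0,0,0,0.37,0,0,0,0]}}

```text
time_s: 15.3
tcp_pos: [0.5309, 0.1832, 0.0487]
tool_rot: [-1.243, -0.909, 1.027]
ft_force: [-0.5, -0.0, 1.4]
grip_width: 0.0581
```

```bash
python3 ins.py -50 0 54
python3 - <<'E'
from h import *
from rig import arm
s=arm.snapshot("wrist");o=arm.get_obs()
a=np.radians(-17.3);e=np.array([np.cos(a),np.sin(a)]);n=np.array([-e[1],e[0]]);pin=np.array([.5759,.1707])
X=[[*(pin+e*-.091+n*.02),.066],[*(pin+e*-.091-n*.02),.066]]
print(proj(s,X).round(1).tolist());crop(s,210,160,345,260,5,"pics/w13.png")
E
```

```text
t 15.3 tcp [0.5309 0.1832 0.0487] F [-0.54 -0.01  1.43] T [ 0.02 -0.05  0.03] w 0.0581 ty [-0.1123  0.031  -0.9932] yaw -17.43
tcp in scraper frame mm: x -46.7 y -1.5 yaw err -0.13
(array([ 1.4, -4.9,  3.9]), np.float64(-0.15))
[[319.4, 177.2], [239.2, 177.4]]
```

View pics/w13.png

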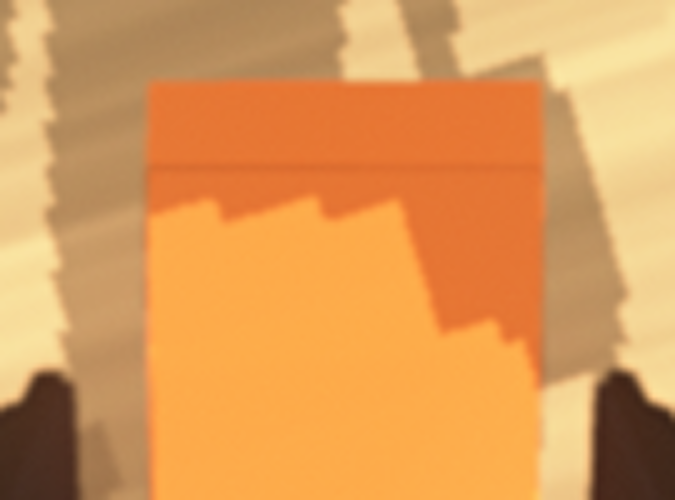

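Released cleanly, and the blade is still home and square. Now I'll rise clear and go to the knob.

>>> {"api": "servo_tool", "payload": {"increments": [0.37,0,-6,0.7,0,0.37,0,-14,1.7,0,0.37,0,-18,2.1,0,0.37,0,-18,2.1,0,0.37,0,-18,2.1,0,0.37,0,-14,1.7,0,0.37,0,0,0,0]}}

```text
time_s: 15.93
tcp_pos: [0.5306, 0.183, 0.145]
tool_rot: [-1.243, -0.907, 1.028]
ft_force: [0.2, -0.1, 0.9]
grip_width: 0.0599
```

```bash
python3 ins.py 30 60 135
```

```text
t 15.9333 tcp [0.5306 0.183  0.145 ] F [ 0.21 -0.12  0.89] T [-0.04 -0.11 -0.01] w 0.0599 ty [-0.1133  0.0304 -0.9931] yaw -17.45
tcp in scraper frame mm: x -46.9 y -1.7 yaw err -0.15
(array([ 62. ,   0.6, -77.4]), np.float64(-0.18))
```

>>> {"api": "servo_tool", "payload": {"increments": [0.5,10,0,-13,0,0.5,14,0,-17,0,0.5,14,0,-17,0,0.5,14,0,-17,0,0.5,10,0,-13,0,0.5,0,0,0,0,0.5,0,0,0,0]}}

```text
time_s: 16.52
tcp_pos: [0.6264, 0.2205, 0.14]
tool_rot: [-1.247, -0.913, 1.023]
ft_force: [-0.7, 0.3, -0.5]
grip_width: 0.0478
```

```bash
python3 ins.py 30 60 91
python3 - <<'E'
from h import *
from rig import arm
s=arm.snapshot("scene");crop(s,380,190,480,290,6,"pics/s14.png")
E
```

```text
t 16.5167 tcp [0.6264 0.2205 0.14  ] F [-0.69  0.3  -0.48] T [-0.1   0.   -0.04] w 0.0478 ty [-0.1067  0.0314 -0.9938] yaw -17.46
tcp in scraper frame mm: x 33.4 y 62.6 yaw err -0.16
(array([-2.5, 49. , -2.1]), np.float64(-0.17))
```

View pics/s14.png

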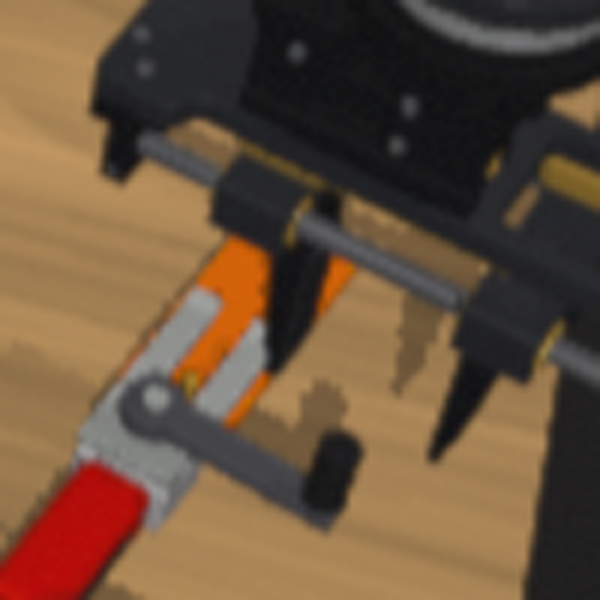

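>>> {"api": "servo_tool", "payload": {"increments": [0.5,-2,22,-1,0,0.5,0,0,0,0,0.5,0,0,0,0]}}

```text
time_s: 16.82
tcp_pos: [0.6225, 0.2183, 0.119]
tool_rot: [-1.247, -0.913, 1.023]
ft_force: [0.5, 1.5, 1.3]
grip_width: 0.0476
```

```bash
python3 ins.py 30 60 91
```

```text
t 16.8167 tcp [0.6225 0.2183 0.119 ] F [0.55 1.51 1.33] T [-0.05 -0.08  0.02] w 0.0476 ty [-0.1061  0.0315 -0.9939] yaw -17.47
tcp in scraper frame mm: x 30.4 y 59.3 yaw err -0.17
(array([ 0.7, 27.8, -2.7]), np.float64(-0.18))
```

>>> {"api": "servo_tool", "payload": {"increments": [0.5,0.4,10,-1,0,0.5,0,9,-1,0,0.5,0,6,-0.7,0,0.5,0,0,0,0,0.5,0,0,0,0]}}

```text
time_s: 17.23
tcp_pos: [0.6216, 0.2183, 0.0936]
tool_rot: [-1.248, -0.914, 1.022]
ft_force: [1.1, -0.7, -0.1]
grip_width: 0.0478
```

```bash
python3 ins.py 30 60 91
python3 - <<'E'
from h import *
from rig import arm
s=arm.snapshot("scene");crop(s,380,190,480,290,6,"pics/s15.png")
E
```

```text
t 17.2333 tcp [0.6216 0.2183 0.0936] F [ 1.07 -0.68 -0.15] T [-0.06 -0.07 -0.01] w 0.0478 ty [-0.105   0.0318 -0.994 ] yaw -17.48
tcp in scraper frame mm: x 29.4 y 59.1 yaw err -0.18
(array([ 0.9,  2.5, -0.8]), np.float64(-0.18))
```

View pics/s15.png

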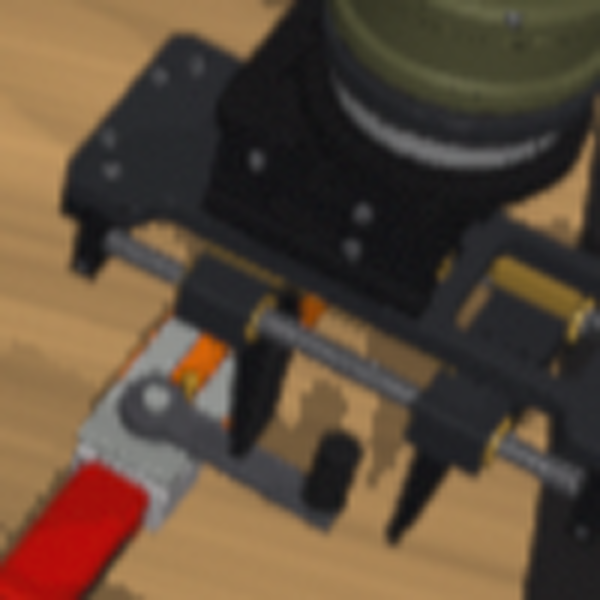

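>>> {"api": "servo_tool", "payload": {"increments": [0.95,0,0,0,0,0.95,0,0,0,0,0.95,0,0,0,0,0.95,0,0,0,0,0.95,0,0,0,0,0.95,0,0,0,0], "force": 15}}

```text
time_s: 17.78
tcp_pos: [0.6229, 0.2193, 0.0954]
tool_rot: [-1.248, -0.917, 1.019]
ft_force: [0.0, 0.3, -4.5]
grip_width: 0.0135
```

```bash
cat >lev.py <<'E'
from ins import *
r=np.array([1000*r@e-30,1000*r@n]);print("lever ang from tcp",np.arctan2(r[0],r[1]).round(3),"radius",np.linalg.norm(r).round(1))
E
python3 lev.py
```

```text
t 17.7833 tcp [0.6229 0.2193 0.0954] F [ 0.    0.28 -4.48] T [-0.26 -0.07  0.05] w 0.0135 ty [-0.1019  0.034  -0.9942] yaw -17.5
tcp in scraper frame mm: x 30.4 y 60.4 yaw err -0.2
lever ang from tcp 0.007 radius 60.4
```

>>> {"api": "servo_tool", "payload": {"increments": [0.95,-0.3,-0.6,-6,0,0.95,-0.9,-0.6,-6,0,0.95,-1.5,-0.6,-6,0,0.95,-2,-0.6,-5.6,0]}}

```text
time_s: 18.12
tcp_pos: [0.6418, 0.2096, 0.0951]
tool_rot: [-1.239, -0.912, 1.022]
ft_force: [-2.6, 2.3, 0.7]
grip_width: 0.0134
```

```bash
python3 lev.py
```

```text
t 18.1167 tcp [0.6418 0.2096 0.0951] F [-2.61  2.29  0.73] T [ 0.58  0.46 -0.1 ] w 0.0134 ty [-0.1105  0.0373 -0.9932] yaw -17.44
tcp in scraper frame mm: x 51.4 y 56.7 yaw err -0.14
lever ang from tcp 0.36 radius 60.6
```

>>> {"api": "servo_tool", "payload": {"increments": [0.95,-2.4,-0.6,-5.6,0,0.95,-3,-0.6,-5.3,0,0.95,-3.5,-0.5,-5,0,0.95,-4,-0.5,-4.6,0,0.95,-4.4,-0.5,-4.2,0]}}

```text
time_s: 18.53
tcp_pos: [0.6636, 0.1848, 0.0951]
tool_rot: [-1.238, -0.914, 1.019]
ft_force: [-2.3, 3.9, 1.6]
grip_width: 0.0141
```

```bash
python3 lev.py
```

```text
t 18.5333 tcp [0.6636 0.1848 0.0951] F [-2.25  3.89  1.6 ] T [ 0.81  0.3  -0.12] w 0.0141 ty [-0.1093  0.0407 -0.9932] yaw -17.48
tcp in scraper frame mm: x 79.6 y 39.5 yaw err -0.18
lever ang from tcp 0.898 radius 63.4
```

>>> {"api": "servo_tool", "payload": {"increments": [0.95,-5.1,-0.3,-3,0,0.95,-5.4,-0.3,-2.5,0,0.95,-5.6,-0.2,-2,0,0.95,-5.8,-0.2,-1.4,0]}}

```text
time_s: 18.87
tcp_pos: [0.6713, 0.1598, 0.0952]
tool_rot: [-1.243, -0.924, 1.008]
ft_force: [2.3, 4.9, -2.4]
grip_width: 0.0135
```

```bash
python3 lev.py
```

```text
t 18.8667 tcp [0.6713 0.1598 0.0952] F [ 2.31  4.89 -2.36] T [ 0.79 -0.25 -0.21] w 0.0135 ty [-0.0963  0.0447 -0.9943] yaw -17.6
tcp in scraper frame mm: x 94.3 y 18.0 yaw err -0.3
lever ang from tcp 1.298 radius 66.7
```

```bash
python3 - <<'E'
from h import *
from rig import arm
s=arm.snapshot("scene");crop(s,340,210,460,330,5,"pics/s16.png")
E
```

```text
(no output)
```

View pics/s16.png

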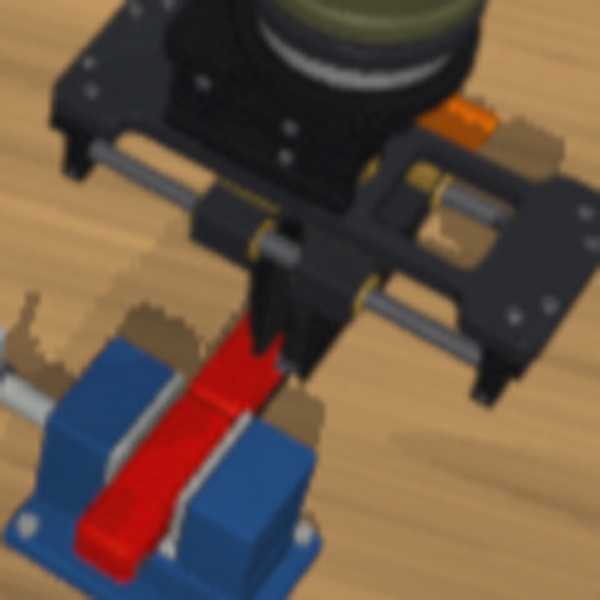

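>>> {"api": "servo_tool", "payload": {"increments": [0.95,-5.5,0,1,0,0.95,-5.5,0,1,0,0.95,-5,0,1,0]}}

```text
time_s: 19.17
tcp_pos: [0.6707, 0.1427, 0.0954]
tool_rot: [-1.256, -0.937, 0.996]
ft_force: [4.9, 3.5, -2.2]
grip_width: 0.0132
```

```bash
python3 lev.py
```

```text
t 19.1667 tcp [0.6707 0.1427 0.0954] F [ 4.9   3.5  -2.19] T [ 0.63 -0.75 -0.3 ] w 0.0132 ty [-0.0772  0.0446 -0.996 ] yaw -17.75
tcp in scraper frame mm: x 98.8 y 1.5 yaw err -0.45
lever ang from tcp 1.549 radius 68.9
```

>>> {"api": "servo_tool", "payload": {"increments": [0.95,-3,0,2.5,0,0.95,-3,0,2.5,0]}}

```text
time_s: 19.33
tcp_pos: [0.6705, 0.1413, 0.0957]
tool_rot: [-1.26, -0.952, 0.977]
ft_force: [11.6, 15.6, -8.2]
grip_width: 0.0134
```

```bash
python3 lev.py;  python3 - <<'E'
from h import *
from rig import arm
s=arm.snapshot("wrist");cv2.imwrite("pics/w17.png",s["pixels"])
s=arm.snapshot("top");crop(s,160,150,240,240,6,"pics/t17.png")
E
```

```text
t 19.3333 tcp [0.6705 0.1413 0.0957] F [11.59 15.59 -8.2 ] T [ 2.47 -2.2  -0.45] w 0.0134 ty [-0.0586  0.0544 -0.9968] yaw -17.97
tcp in scraper frame mm: x 99.1 y 0.0 yaw err -0.67
lever ang from tcp 1.571 radius 69.1
```

View pics/w17.png

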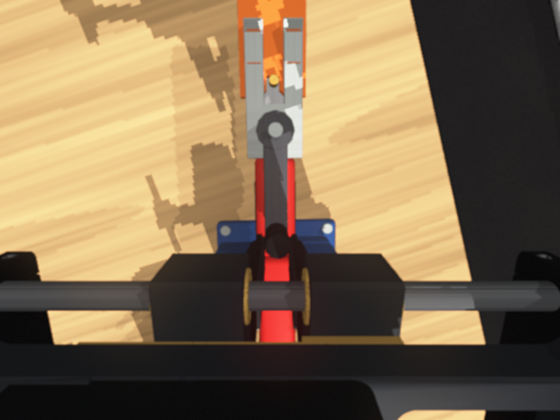

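View pics/t17.png

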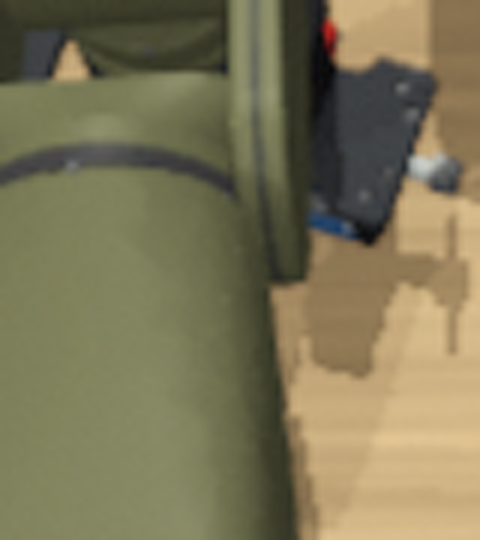

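The force jumped from 3.5 to about 15 N at lever angle 1.57, so this is the stop. In the wrist view the lever lies along the handle, from pivot (275,129) to knob (277,242). Releasing.

>>> {"api": "servo_tool", "payload": {"increments": [0.95,0,0,0,0,0.6,0,0,0,0,0.6,0,0,0,0,0.6,0,0,0,0,0.6,0,0,0,0,0.6,0,-6,0,0,0.6,0,-12,0,0,0.6,0,-16,0,0,0.6,0,-18,0,0,0.6,0,-18,0,0,0.6,0,-12,0,0,0.6,0,0,0,0]}}

```text
time_s: 20.43
tcp_pos: [0.6769, 0.1306, 0.1846]
tool_rot: [-1.271, -0.951, 0.981]
ft_force: [-0.1, -0.0, 1.1]
grip_width: 0.0379
```

```bash
python3 lev.py;  python3 - <<'E'
from h import *
from rig import arm
s=arm.snapshot("wrist");cv2.imwrite("pics/w18.png",s["pixels"]);pickle.dump(s,open("w18.pkl","wb"))
E
```

```text
t 20.4333 tcp [0.6769 0.1306 0.1846] F [-0.12 -0.05  1.07] T [ 0.01 -0.05 -0.03] w 0.0379 ty [-0.0547  0.0437 -0.9975] yaw -17.93
tcp in scraper frame mm: x 108.4 y -8.3 yaw err -0.63
lever ang from tcp 1.676 radius 78.8
```

View pics/w18.png

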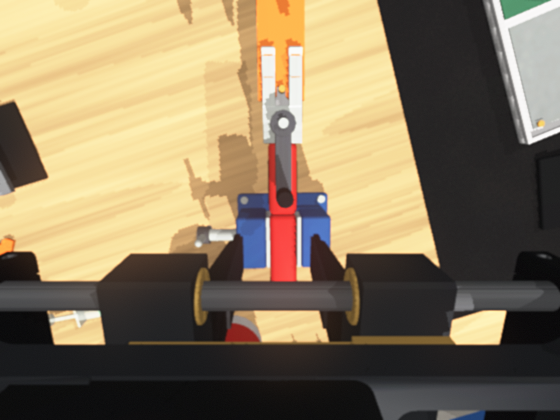

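>>> {"api": "servo_tool", "payload": {"increments": [0.6,0,-12,12,0,0.6,0,-6,16,0,0.6,0,0,16,0,0.6,0,0,14,0,0.6,0,0,0,0,0.6,0,0,0,0,0.6,0,0,0,0]}}

```text
time_s: 21.07
tcp_pos: [0.6186, 0.1469, 0.2007]
tool_rot: [-1.269, -0.944, 0.986]
ft_force: [0.1, 0.5, 0.8]
grip_width: 0.0381
```

```bash
python3 lev.py;  python3 - <<'E'
from h import *
from rig import arm
s=arm.snapshot("wrist");pickle.dump(s,open("w19.pkl","wb"));cv2.imwrite("pics/w19.png",s["pixels"])
crop(s,220,20,340,260,2.5,"pics/w19c.png")
a=np.radians(-17.3);e=np.array([np.cos(a),np.sin(a)]);n=np.array([-e[1],e[0]]);pin=np.array([.5759,.1707])
f=lambda x,y,z:[*(pin+e*x/1e3+n*y/1e3),z/1e3]
X=[f(-91,20,66),f(-91,-20,66),f(9,20,66),f(9,-20,66),f(0,0,70),f(30,0,90),f(90,0,112)]
print(proj(s,X).round(1).tolist())
t=arm.snapshot("scene");cv2.imwrite("pics/s19.png",t["pixels"]);crop(t,370,200,460,320,5,"pics/s19c.png")
E
```

```text
t 21.0667 tcp [0.6186 0.1469 0.2007] F [0.14 0.52 0.75] T [-0.01 -0.06 -0.02] w 0.0381 ty [-0.0624  0.0418 -0.9972] yaw -17.99
tcp in scraper frame mm: x 47.8 y -10.1 yaw err -0.69
lever ang from tcp 2.085 radius 20.5
[[305.0, 58.0], [260.8, 58.3], [304.5, 168.9], [263.0, 169.5], [283.9, 159.9], [285.1, 194.4], [286.8, 266.5]]
```

View pics/w19c.png

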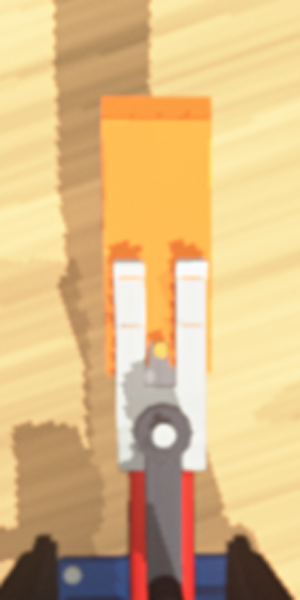

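View pics/s19c.png

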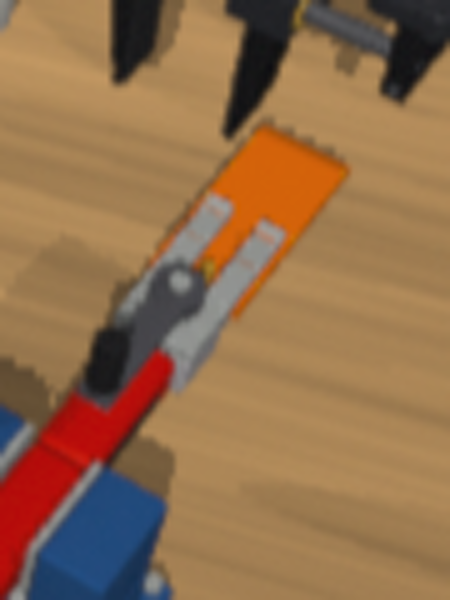

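View pics/s19.png

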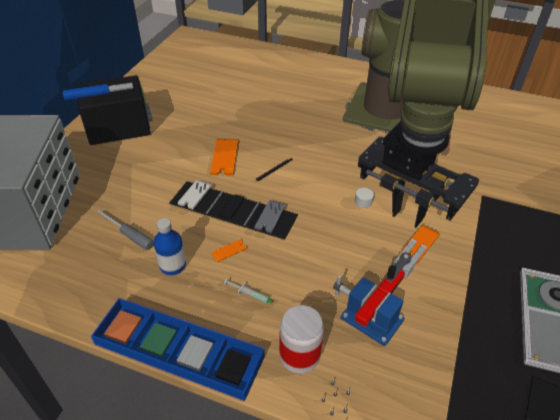

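```bash
python3 - <<'E'
from h import *
s=pickle.load(open("w18.pkl","rb"))
crop(s,240,60,330,230,3.5,"pics/w18c.png")
a=np.radians(-17.3);e=np.array([np.cos(a),np.sin(a)]);n=np.array([-e[1],e[0]]);pin=np.array([.5759,.1707])
f=lambda th,z:[*(pin+e*(.030+.06*np.sin(th))+n*.06*np.cos(th)),z]
for th in(1.45,1.5,1.571): print(th,proj(s,[f(th,.112)]).round(1))
print(proj(s,[[*(pin+e*.03),.09]]))
g=cv2.cvtColor(s["pixels"],cv2.COLOR_BGR2GRAY)
for v in(192,196,199,202): 
    r=np.nonzero(g[v,265:305]<35)[0]+265;print(v,r.min() if len(r) else 0,r.max() if len(r) else 0)
E
```

```text
1.45 [[293.9 199.6]]
1.5 [[290.1 200. ]]
1.571 [[284.7 200.2]]
[[282.87731501 123.09003083]]
192 0 0
196 0 0
199 0 0
202 0 0
```

View pics/w18c.png

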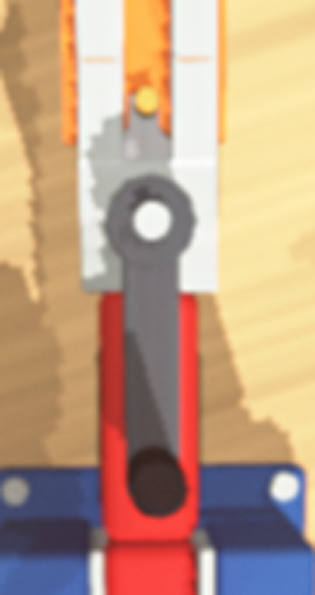

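```bash
python3 -c "
from rig import arm
print(arm.get_obs()['ft_force']);print(arm.sign_off())"
```

```text
[ 0.55515034  0.21524313 -0.33963195]
the job is handed in; nothing more can be done
None
```

The blade is in the scraper and the cam lever is shut. I handed the job in at about 21 s of the 72 s allowed.

**What I did:** I took the middle-sized orange blade off the rack by its long edges and laid it on the bed. I slid it notch first under the clamp, through the leaf-spring drag of about 8 to 11 N, until it stopped on the pin. I then let go, gripped the lever knob and swung it round to its stop.

**Last checks:**
- **Blade:** its corners in the last wrist picture are within about 1 px (roughly 1 mm) of where a home, square blade should show.
- **Lever:** the knob sits where a shut lever (1.571 rad) should put it, and I felt the stop at about 19 N.
- **Bench:** the other objects look unmoved by eye in the last scene picture. The gripper is clear and the force reading is near zero.

**Less than ideal:**
- **Tool tilt:** the tool drifted to about 7° of tilt while pushing, with no command to correct it.
- **Blade grip:** my finger-position estimate ended about 3 mm past the expected home point, so the fingers probably slipped slightly on the blade. I relied on the picture instead, taken before and after letting go.
- **Forces:** the push at the pin peaked at about 15 N, and the downward press reached about 11 N. Both are firmer than I wanted for "gently".
- **Knob grip:** the fingers slid about 9 mm along the knob during the swing.

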